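Clear the V-rest and lay the long pipe nipple in it

TASK

Someone has left a pipe tee in the sloping V-rest: take it out and put it in the returns tray. Then lay the long pipe nipple, now standing on the bench, lengthwise in the V, gently and with its lower end fully home against the end stop, and let go. Leave the other fittings and the wrench as they are.

Things in the scene. Friction and masses are not known exactly. Their poses are not given: they have to be found in the camera images.
- rest: The foot of the sloping V-rest: dark steel plate fixed on the bench, 150 (x) x 90 (y) x 12 mm, carrying the grey trough. Origin: centre of its underside. x points level in the uphill direction of the trough; the trough's end stop stands 55 mm from the origin towards -x, its top edge rises to about 123 mm above the bench.
- cradle: The grey V trough. Origin: on the V's bottom line at the inner face of the end stop, 52 mm above the bench. x: uphill along the trough, 30 degrees above level; y: across; z: square to both, upward. 105 mm long (x 0 to 105); 45 degree walls, edges at y = +-21, z = 21 mm. End stop: 46 mm wide, x -6 to 0, up to z = 26 mm; high end open. A tube of radius r lies with its axis at z = 1.414 r.
- tee: Bright metal pipe tee lying in the V-rest against the end stop, branch up. Origin: where the two axes cross. x: along its run (66 mm long, 36 mm diameter, 39 mm over the end collars); z: along its branch (34 mm diameter, 37 mm at the collar), whose mouth is 40 mm from the origin. About 0.25 kg.
- tray: Open grey returns tray fixed on the bench, 190 (x) x 150 (y) x 30 mm high, walls and floor 4 mm. Origin: centre of its underside, z up.
- nipple: The long pipe nipple: a straight bright tube, 27 mm diameter, 170 mm long, threaded at both ends (the ends are alike), standing upright on the bench. Origin: centre of its lower end; z along the tube. About 0.28 kg.
- nipple_center (a point): The middle of the long nipple, on its axis, 85 mm from either end.
- short_a: Bystander: short pipe nipple standing upright, 27 mm diameter, 85 mm tall. Origin: centre of its underside.
- short_b: Bystander: short pipe nipple standing upright, 27 mm diameter, 60 mm tall. Origin: centre of its underside.
- reducer_a: Bystander: hexagon reducing nipple standing upright, 50 mm tall, about 52 mm over the hexagon. Origin: centre of its underside.
- reducer_b: Bystander: hexagon reducing nipple standing upright, 56 mm tall, about 58 mm over the hexagon. Origin: centre of its underside.
- cap: Bystander: round pipe cap, 48 mm diameter, 32 mm tall, standing on the bench. Origin: centre of its underside.
- wrench: Bystander: 170 mm wrench lying flat on the bench. Origin: middle of its underside.

How it is judged (in metres and radians):
On the way, in this order (a step that is already met when the one before it is completed fails the run):
1. the tee is in the returns tray, let go (x of tee in the frame of tray between -0.09 and 0.09 m and y of tee in the frame of tray between -0.07 and 0.07 m and z of tee in the frame of tray between 0 and 0.05 m and contact force between tee and the fingers below 0.1 N), for 0.2 s.
2. the long nipple lies home in the V-rest, let go (x of nipple_center in the frame of cradle between 0.081 and 0.089 m and y of nipple_center in the frame of cradle between -0.004 and 0.004 m and z of nipple_center in the frame of cradle between 0.015 and 0.0235 m and angle between the z axis of nipple and the x axis of cradle, either way round below 0.06 rad and contact force between nipple and the fingers below 0.1 N), for 0.2 s.
At the end, for the whole second after the job is handed in: The tee is at rest inside the returns tray. The long nipple lies at rest in the V: parallel to the trough within 0.06 rad, its middle within 4 mm of the trough's centre line and of the height of a tube lying in it, its end within 4 mm of the end stop (x of tee in the frame of tray between -0.09 and 0.09 m and y of tee in the frame of tray between -0.07 and 0.07 m and z of tee in the frame of tray between 0 and 0.05 m and x of nipple_center in the frame of cradle between 0.081 and 0.089 m and y of nipple_center in the frame of cradle between -0.004 and 0.004 m and z of nipple_center in the frame of cradle between 0.015 and 0.0235 m and angle between the z axis of nipple and the x axis of cradle, either way round below 0.06 rad and linear speed of each of tee, nipple below 0.02 m/s); the robot touches nothing.
It fails at once if a bystander is shifted by more than 30 mm (distance of any of short_a, short_b, reducer_a, reducer_b, cap, wrench from where it was at the start of the episode above 0.03 m).
It fails at once if a standing bystander is knocked over (angle between any of short_a, short_b, reducer_a, reducer_b, cap's own z axis and vertical above 0.5 rad).
It fails at once if the nipple is forced against the rest (more than 120 N) (contact force between nipple and rest above 120 N).
It also fails if it takes over 64 s, if anything falls off the work surface, if the arm or the gripper's body presses on something with over 40 N, if the wrist force passes 120 N, or if a joint passes its speed limit or range.

ROBOT

A 6-joint arm with a two-finger parallel gripper is mounted at the origin on the work surface. World frame = base frame: x ahead of the robot, y to its left, z up, the work surface at z = 0. Lengths are in mm, angles in rad, forces in N, time in s.
With the tool pointing down it reaches from about 350 to 975 mm from the base axis. Payload 7.1 kg.
Tool frame: the origin (TCP) lies at the very end of the fingers, on their centre line; the grasp point (between the pads) lies 19 mm behind it; x points along the fingers, y is the direction in which the jaws open and shut, and the axes are right-handed (so a half turn about x gives the same grasp; the last joint's range is limited). The gripper opens to 88 mm and grips with 3 to 60 N. Pads are 20 mm wide; open, the fingers measure 115 mm over their backs; the gripper's body (75 mm by 178 mm) begins 61 mm behind the grasp point.
Start: joints at [-0.019, 0.423, 1.63, -0, 1.089, -0.019], TCP at [624.984, 0.026, 188.875] pointing down, gripper open.
Joint ranges: [-3, 3], [-0.9, 2.11], [0.09, 2.58], [-1.31, 4.45], [0.11, 2.69], [-2.54, 2.54]. Speed limits (rad/s): [2.39, 2.39, 3.01, 3.14, 3.14, 3.14].

INTERFACE

Orientations are given as a rotation vector (axis times angle).
In Python, from workcell import ctrl gives the robot as it stands. The module is installed in compiled form; this text tells all that it offers.
- The arm moves only by the tool carry_out, never from a script. Its argument "commands" is a list of rows, each a list of 6 numbers: the shift along the tool's x, y, z in m, then the turn, a rotation vector about the tool's x, y, z in degrees. In form: [[tx, ty, tz, rx, ry, rz], ...]. A call has 1 to 8 rows; each row shifts and turns the pose as measured when the row begins, along the tool's axes as they then stand; what a row does not reach is not made up. A row lasts 1/8 s, in which the tool goes at most 62.5 mm and 10.7 degrees, less where a joint would pass 70% of its speed; a pose out of reach is approached as far as the arm can. A call with a gripper value outside its range is refused whole. "grip" is the closure, from 0 (fully open) to 1 (shut), set as the call begins (left out, the last holds). The fingers move at their own pace and stop on an object; the grip force is fixed at half the most. Time passes only in rows, so rows that do not move let the fingers close. It gives the time, the measured TCP pose, the force and the opening at its end, in the units of the state.
- ctrl.get_obs(): the state, without advancing time (a new reading comes with each control period).
- ctrl.get_image(name): name is "scene" or "side" or "wrist"; returns a dict with "pixels" (400x640x3 uint8, blue, green, red), "intrinsics" (3x3 intrinsics, pixels), "rvec" (rotation vector, rad) and "tvec" (3), from world to camera coordinates, as OpenCV has them. Camera axes: x right, y down, z forward; pixel columns grow to the right and rows downward; lengths in mm; the calibration is good to about 2 mm. A picture is of the moment at which its call begins. There is no depth.
- ctrl.close_job(): hands the job in, once; it reports no verdict.
The state is a dict: "t": time; "qpos": joint angles; "qvel": joint speeds; "joint_torque": joint torques, N m; "ee_pos": TCP position; "orientation": TCP orientation; "ft_force": force on the tool from outside, world axes, zero at the start; "moment": the same for the moment, N m; "width": finger opening in mm.
Only numpy, scipy, OpenCV 4.12 (cv2) and the standard library are available. Lean on these libraries where they do the work, as an engineer would, in place of code of your own. Each camera call takes 0.05 s, during which the arm holds its last target. There are 200 camera calls.

## Working session

There is one attempt and no reset: what is moved stays moved. The work goes in short steps, Python scripts to look and compute and a tool call to move; the robot and the scene stay as the last step left them, time stands still between calls to the robot, and variables do not carry over. Pictures are saved under pics/ and viewed, about 8 in all and at most 12, crops included, and the job is handed in when it is done.

Besides the shell and the picture viewer there is one more tool, called as a command line: name --pt "numbers of a row" for each row, then --argument value for the rest. carry_out: Moves the arm, as the interface text tells. Its arguments: {"type":"object","properties":{"commands":{"type":"array"},"grip":{"type":"number"}},"required":["commands"]}

```bash
mkdir -p pics
cat > h.py <<'E'
import numpy as np, cv2
from workcell import ctrl
from scipy.spatial.transform import Rotation as R
def grab(n,f=None):
    d=ctrl.get_image(n); 
    if f: cv2.imwrite('pics/'+f,d['pixels'])
    return d
def ray(d,u,v):
    K=np.array(d['intrinsics']);Rm=cv2.Rodrigues(np.array(d['rvec'],float))[0];t=np.array(d['tvec'],float).ravel()
    return -Rm.T@t, Rm.T@np.linalg.solve(K,[u,v,1.])
def onz(d,u,v,z):
    c,r=ray(d,u,v); return c+r*(z-c[2])/r[2]
def tri(a,pa,b,pb):
    c1,r1=ray(a,*pa);c2,r2=ray(b,*pb)
    s=np.linalg.lstsq(np.c_[r1,-r2],c2-c1,rcond=None)[0]
    p,q=c1+r1*s[0],c2+r2*s[1]; return (p+q)/2,np.linalg.norm(p-q)
def proj(d,P):
    return cv2.projectPoints(np.array(P,float).reshape(-1,3),np.array(d['rvec'],float),np.array(d['tvec'],float),np.array(d['intrinsics'],float),None)[0].reshape(-1,2)
E
python3 - <<'E'
from h import *
import pickle
D={n:grab(n,n+'0.png') for n in('scene','side')}
pickle.dump(D,open('d0.pkl','wb'))
for n in D: print(n,ray(D[n],320,200))
o=ctrl.get_obs();print(o)
E
```

```text
scene (array([1057.97713094,  509.20637185,  553.52531571]), array([-0.56236712, -0.61771331, -0.54980363]))
side (array([237.32203805, 928.78953297, 737.47635631]), array([ 0.29760408, -0.78138828, -0.54866877]))
{'t': 0.1, 'qpos': array([-1.90355963e-02,  4.23722503e-01,  1.63058907e+00, -9.59477636e-06,
        1.08862703e+00, -1.89697616e-02]), 'qvel': array([ 7.01054049e-04, -1.49324854e-03, -2.67613235e-03,  1.14361476e-03,
        8.81938569e-05, -7.19022472e-04]), 'joint_torque': array([ 6.49496542e-04, -5.45618248e+01, -2.74323839e+01,  6.46709581e-02,
        1.88581715e-02,  1.54216096e-06]), 'ee_pos': array([6.24458110e+02, 1.08678012e-02, 1.88215273e+02]), 'orientation': array([ 1.20862073,  1.21017418, -1.21022775]), 'ft_force': array([ 0.38543477, -0.03159902, -0.1004592 ]), 'moment': array([-0.00081147, -0.00740784, -0.00180656]), 'width': 87.97942307808785}
```

View pics/scene0.png

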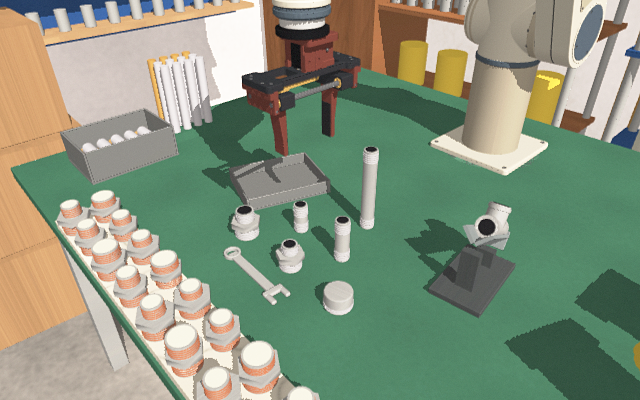

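View pics/side0.png

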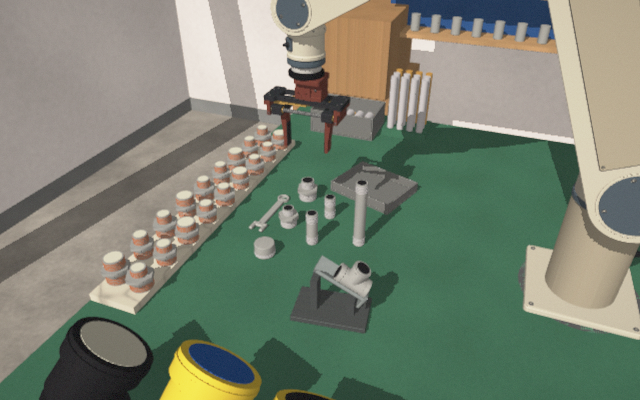

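Run:
```python
from h import *
import pickle
D=pickle.load(open('d0.pkl','rb'))
a=D['scene']['pixels'][185:325,415:535];b=D['side']['pixels'][235:335,280:380]
a=cv2.resize(a,(480,560),interpolation=2);b=cv2.resize(b,(560,560),interpolation=2)[:, :320+240]
cv2.imwrite('pics/c.png',cv2.resize(np.hstack([a,b]),(800,431)))
for n,l in (('scene',[(430,288),(515,263),(480,313),(367,224),(342,257)]),('side',[(292,318),(368,327),(302,292),(359,241),(312,240)])):
    for p in l: print(n,p,onz(D[n],*p,0).round(0))
for n,l in (('scene',[(235,178),(229,180),(297,155),(327,182),(250,207)]),('side',[(331,183),(367,163),(417,184),(380,208)])):
    for p in l: print(n,p,onz(D[n],*p,30).round(0))
print(tri(D['scene'],(371,152),D['side'],(361,184)))
```

```text
scene (430, 288) [539. 212.   0.]
scene (515, 263) [377. 277.   0.]
scene (480, 313) [528. 299.   0.]
scene (367, 224) [483.  17.   0.]
scene (342, 257) [591.  54.   0.]
side (292, 318) [536. 298.   0.]
side (368, 327) [388. 266.   0.]
side (302, 292) [546. 223.   0.]
side (359, 241) [485.  13.   0.]
side (312, 240) [592.  50.   0.]
scene (235, 178) [ 600. -274.   30.]
scene (229, 180) [ 614. -276.   30.]
scene (297, 155) [ 429. -262.   30.]
scene (327, 182) [ 463. -121.   30.]
scene (250, 207) [ 642. -157.   30.]
side (331, 183) [ 623. -169.   30.]
side (367, 163) [ 563. -314.   30.]
side (417, 184) [ 401. -250.   30.]
side (380, 208) [ 466. -100.   30.]
(array([486.46562377,  19.34809411, 164.4946009 ]), np.float64(0.06499411953531785))
```

View pics/c.png

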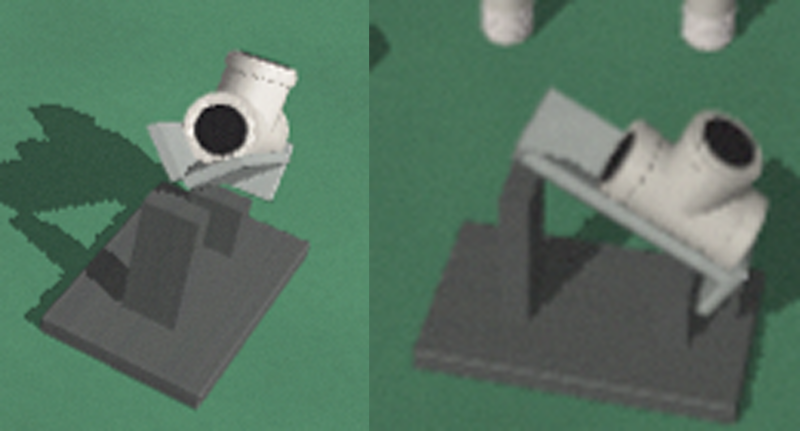

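Run:
```python
from h import *
import pickle
D=pickle.load(open('d0.pkl','rb'))
S,T=D['scene'],D['side']
sc=[onz(S,*p,12)[:2] for p in [(429,288.3),(479,314.2),(515,263)]]
sd=[onz(T,*p,12)[:2] for p in [(303,286.5),(290.7,316.2),(364.9,329.7),(371.6,298.8)]]
print(np.round(sc),np.round(sd))
print('mid sc',(sc[0]+sc[2])/2,'sd',np.mean(sd,0))
def yaw(a,b): d=b-a; return np.degrees(np.arctan2(d[1],d[0]))
print(yaw(sc[2],sc[1]),yaw(sc[1],sc[0])+90,yaw(sd[2],sd[1]),yaw(sd[3],sd[0]),yaw(sd[1],sd[0])+90)
# tray rim
tr=[onz(T,*p,30)[:2] for p in [(331,183),(367,163),(417,184),(380,208)]]
ts=[onz(S,*p,30)[:2] for p in [(229,180),(297,155),(327,182),(250,207)]]
print('tray',np.mean(tr,0),np.mean(ts,0))
# trough top edges
f=lambda x,y:(415+x/3.08,185+y/3.08); g=lambda x,y:(280+(x-369)/4.31,235+y/4.31)
print('branch mouth',tri(S,f(263,62),T,g(729,141)))
print('run mouth',tri(S,f(221,130),T,g(620,158)))
print('edge near hi',tri(S,f(290,152),T,g(523,155)),'far hi',tri(S,f(150,127),T,g(553,90)))
```

```text
[[553. 218.]
 [543. 304.]
 [392. 282.]] [[545. 218.]
 [536. 304.]
 [390. 285.]
 [400. 201.]]
mid sc [472.15295987 249.97059808] sd [467.76768186 252.40443998]
8.216434913883436 6.564285686410216 7.411283438833651 6.6679399552702066 6.463726144521132
tray [ 513.40530847 -208.32042498] [ 537.22175464 -204.01856544]
branch mouth (array([411.9671887 , 240.4898797 , 123.23887457]), np.float64(0.6288197774527015))
run mouth (array([458.86394555, 247.59309839, 105.11887469]), np.float64(0.4703838967375709))
edge near hi (array([487.47325039, 294.28787026, 134.10649912]), np.float64(3.1119680120660473)) far hi (array([498.08079886, 228.20803632, 116.84290423]), np.float64(0.0947696240442121))
```

Run:
```python
from h import *
import pickle
D=pickle.load(open('d0.pkl','rb'))
o=ctrl.get_obs();print(R.from_rotvec(o['orientation']).as_matrix().round(3))
for n,(x0,x1,y0,y1) in dict(scene=(215,345,140,215),side=(320,425,155,215)).items():
    im=D[n]['pixels'][y0:y1,x0:x1]; hsv=cv2.cvtColor(im,cv2.COLOR_BGR2HSV)
    m=((hsv[...,1]<60)&(hsv[...,2]>40)).astype(np.uint8)*255
    m=cv2.morphologyEx(m,cv2.MORPH_OPEN,np.ones((3,3)))
    c=max(cv2.findContours(m,0,2)[0],key=cv2.contourArea)
    h=cv2.approxPolyDP(cv2.convexHull(c),3,True)[:,0]+[x0,y0]
    for p in h: print(n,p,onz(D[n],*map(float,p),30).round(0)[:2],onz(D[n],*map(float,p),0).round(0)[:2])
```

```text
[[-0.001  1.    -0.   ]
 [ 0.    -0.    -1.   ]
 [-1.    -0.001 -0.   ]]
scene [329 179] [ 451. -127.] [ 416. -164.]
scene [329 192] [488. -89.] [ 455. -123.]
scene [255 214] [ 650. -130.] [ 626. -167.]
scene [235 214] [ 678. -157.] [ 657. -195.]
scene [229 168] [ 584. -322.] [ 557. -369.]
scene [305 152] [ 405. -261.] [ 368. -305.]
side [330 184] [ 624. -163.] [ 641. -210.]
side [364 161] [ 575. -323.] [ 589. -376.]
side [413 180] [ 416. -267.] [ 424. -318.]
side [417 187] [ 398. -235.] [ 405. -284.]
side [387 214] [442. -80.] [ 451. -123.]
side [354 214] [519. -50.] [531. -92.]
side [330 189] [ 615. -139.] [ 631. -184.]
```

```bash
cat >> h.py <<'E'
YAW=np.radians(7.0); u=np.array([np.cos(YAW),np.sin(YAW),0]); v=np.array([-np.sin(YAW),np.cos(YAW),0]); ez=np.array([0,0,1.])
def tool(pitch,yaw=YAW,s=-1):
    "pitch: degrees below level; jaws level"
    a=np.radians(pitch);h=np.array([np.cos(yaw),np.sin(yaw),0]);w=s*np.array([-np.sin(yaw),np.cos(yaw),0])
    X=np.cos(a)*h-np.sin(a)*ez; return np.c_[X,w,np.cross(X,w)]
def rel(P,M):
    o=ctrl.get_obs();A=R.from_rotvec(o['orientation']).as_matrix();P=np.array(P,float)
    rv=np.degrees(R.from_matrix(A.T@M).as_rotvec())
    print('t',round(o['t'],2),'tcp',o['ee_pos'].round(1),'turn',rv.round(1),'|',np.linalg.norm(rv).round(1),
      'shift before turn mm',(A.T@(P-o['ee_pos'])).round(1),'after turn',(M.T@(P-o['ee_pos'])).round(1),'F',o['ft_force'].round(1),'w',round(o['width'],1))
E
python3 -c "
from h import *
rel([374,239,187],tool(60)); print(tool(60).round(2)); rel([374,239,187],tool(90))"
```

```text
t 0.1 tcp [624.5   0.  188.2] turn [80.9 24.6 21.8] | 87.3 shift before turn mm [   1.6 -250.5 -239. ] after turn [-108.7 -267.7  190.7] F [ 0.4 -0.  -0.1] w 88.0
[[ 0.5   0.12 -0.86]
 [ 0.06 -0.99 -0.11]
 [-0.87 -0.   -0.5 ]]
t 0.1 tcp [624.5   0.  188.2] turn [83.   0.1  0.1] | 83.0 shift before turn mm [   1.6 -250.5 -239. ] after turn [   1.2 -267.7  219.5] F [ 0.4 -0.  -0.1] w 88.0
```

carry_out --pt "-0.02 -0.031 -0.03 0 0 0" --pt "-0.01 -0.031 -0.03 0 0 0" --pt "0 -0.031 -0.03 0 0 0" --pt "0 -0.031 -0.03 0 0 0" --pt "0 -0.031 -0.03 0 0 0" --pt "0 -0.031 -0.03 0 0 0" --pt "0 -0.031 -0.03 0 0 0" --pt "0 -0.031 -0.03 0 0 0" --grip 0.2

```text
t: 1.1
ee_pos: [369.4, 244.8, 217.2]
orientation: [1.211, 1.21, -1.217]
ft_force: [-0.3, 0.4, -0.3]
width: 70.7
```

carry_out --pt "0 0 0 10.1 3 2.7" --pt "0 0 0 10.1 3 2.7" --pt "0 0 0 10.1 3 2.7" --pt "0 0 0 10.1 3 2.7" --pt "0 0 0 10.1 3 2.7" --pt "0 0 0 10.1 3 2.7" --pt "0 0 0 10.1 3 2.7" --pt "0 0 0 10.1 3 2.7"

```text
t: 2.1
ee_pos: [365.7, 244.4, 215.3]
orientation: [2.525, 0.285, -1.552]
ft_force: [0.9, 0.6, 0.6]
width: 70.2
```

```bash
python3 -c "
from h import *
rel([374,239,187],tool(60)); print(ctrl.get_obs()['qpos'].round(2))
import pickle
d=grab('wrist','w1.png');pickle.dump(d,open('w1.pkl','wb'));print(ray(d,320,200),proj(d,[[429,246,92],[409,243.7,127]]))"
```

```text
t 2.1 tcp [365.7 244.4 215.3] turn [7.5 3.3 1.5] | 8.3 shift before turn mm [28.5  6.1  6.8] after turn [28.3  6.3  7.6] F [0.9 0.6 0.6] w 70.2
[ 0.76 -0.07  2.28 -0.47  0.58  2.42]
(array([345.20917258, 247.9316302 , 424.01565238]), array([ 0.16660492,  0.00652984, -0.98619212])) [[330.0864253  176.32647809]
 [329.81058652 187.99298283]]
```

View pics/w1.png

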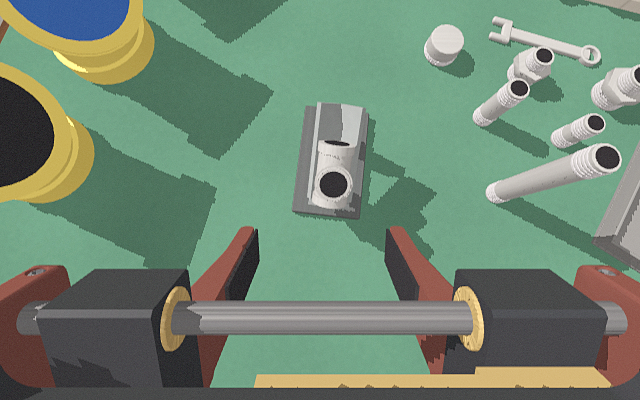

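```bash
python3 -c "
from h import *
import pickle
d=pickle.load(open('w1.pkl','rb'))
print(onz(d,333,185,127),onz(d,338,144,109))
print([onz(d,*p,12).round(0)[:2] for p in [(308,105),(292,211),(360,218)]])
rel([374,239,187],tool(60,s=1))
cv2.imwrite('pics/w1c.png',cv2.resize(d['pixels'][90:230,270:400],None,fx=4,fy=4,interpolation=2))
"
```

```text
[412.60979094 241.44951198 127.        ] [460.32875116 246.45767218 109.        ]
[array([540., 300.]), array([392., 282.]), array([405., 194.])]
t 2.15 tcp [365.2 244.  214.8] turn [-173.    -2.1    4.9] | 173.1 shift before turn mm [28.3  6.   5.9] after turn [28.1 -6.1 -6.8] F [ 0.5  0.1 -0.8] w 70.2
```

carry_out --pt "0 0 0 -10 0 0" --pt "0 0 0 -10 0 0" --pt "0 0 0 -10 0 0" --pt "0 0 0 -10 0 0" --pt "0 0 0 -10 0 0" --pt "0 0 0 -10 0 0" --pt "0 0 0 -10 0 0" --pt "0 0 0 -10 0 0"

```text
t: 3.15
ee_pos: [363.3, 243.7, 213.3]
orientation: [1.319, 0.964, -0.749]
ft_force: [0.0, 0.5, -0.1]
width: 70.3
```

carry_out --pt "0 0 0 -10 0 0" --pt "0 0 0 -10 0 0" --pt "0 0 0 -10 0 0" --pt "0 0 0 -10 0 0" --pt "0 0 0 -10 0 0" --pt "0 0 0 -10 0 0" --pt "0 0 0 -10 0 0" --pt "0 0 0 -10 0 0"

```text
t: 4.15
ee_pos: [362.2, 243.0, 212.2]
orientation: [0.019, 1.126, 0.084]
ft_force: [-0.1, 0.4, -0.5]
width: 70.1
```

View pics/w1c.png

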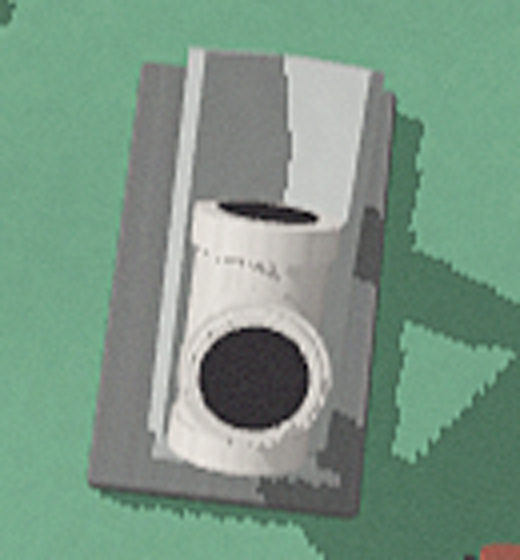

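```bash
python3 -c "
from h import *
b=-tool(60)[:,0]
rel(np.array([431.5,244.3,92])+73*b,tool(60,s=1)); print(ctrl.get_obs()['qpos'].round(2))"
```

```text
t 4.15 tcp [362.2 243.  212.2] turn [-4.8 -4.3 -1.2] | 6.6 shift before turn mm [65.2 -8.3  5.2] after turn [65.6 -7.1 -0.4] F [-0.1  0.4 -0.5] w 70.1
[ 0.75 -0.06  2.28 -0.44  0.59 -0.54]
```

carry_out --pt "0 0 0 -4.8 -4.3 -1.2" --pt "0.022 -0.0025 0 0 0 0" --pt "0.022 -0.0025 0 0 0 0" --pt "0.022 -0.0025 0 0 0 0" --pt "0 0 0 0 0 0"

```text
t: 4.78
ee_pos: [397.0, 239.8, 154.0]
orientation: [-0.082, 1.046, 0.123]
ft_force: [-1.0, -0.2, 0.4]
width: 70.2
```

```bash
python3 -c "
from h import *
b=-tool(60)[:,0]
rel(np.array([431.5,244.3,92])+3*b,tool(60,s=1)); d=grab('wrist','w2.png'); print(proj(d,[[431.5,244.3,92]+40*b]))"
```

```text
t 4.78 tcp [397.  239.8 154. ] turn [ 1.2 -0.  -0.1] | 1.2 shift before turn mm [68.1  0.3 -0.8] after turn [68.1  0.3 -0.8] F [-1.  -0.2  0.4] w 70.2
[[321.70123301 206.29990722]]
```

View pics/w2.png

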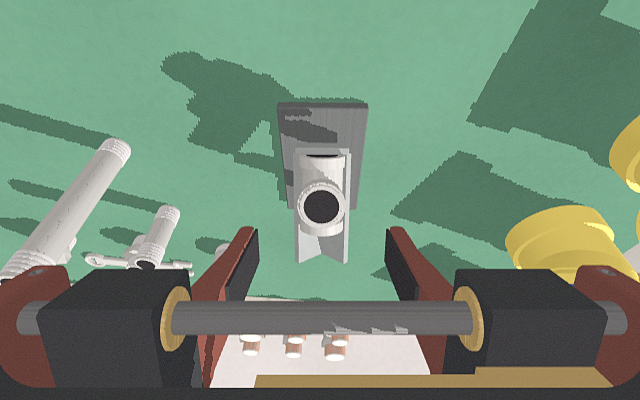

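carry_out --pt "0.02 0 0 1.2 0 0" --pt "0.02 0 0 0 0 0" --pt "0.018 0 0 0 0 0" --pt "0.008 0 0 0 0 0" --pt "0 0 0 0 0 0"

```text
t: 5.45
ee_pos: [432.7, 246.1, 101.6]
orientation: [-0.064, 1.038, 0.116]
ft_force: [-0.3, -0.3, 0.1]
width: 70.3
```

carry_out --pt "0 0 0 0 0 0" --pt "0 0 0 0 0 0" --pt "0 0 0 0 0 0" --pt "0 0 0 0 0 0" --pt "0 0 0 0 0 0" --pt "0 0 0 0 0 0" --grip 1

```text
t: 6.2
ee_pos: [432.9, 246.7, 104.0]
orientation: [-0.064, 1.035, 0.117]
ft_force: [0.1, 0.6, 0.5]
width: 13.7
```

```bash
python3 -c "
from h import *
d=grab('side');e=grab('wrist');s=grab('scene')
a=cv2.resize(d['pixels'][210:340,270:400],(400,400),interpolation=2);b=cv2.resize(s['pixels'][170:310,420:560],(400,400),interpolation=2)
cv2.imwrite('pics/c2.png',np.vstack([np.hstack([a,b]),np.hstack([e['pixels'][100:300,120:520],e['pixels'][100:300,120:520]*0])]))
rel([430,244,94.6],tool(60,s=1)); print(ctrl.get_obs()['qpos'].round(3))"
```

```text
t 6.35 tcp [432.9 246.7 104. ] turn [ 0.2  0.6 -0.3] | 0.7 shift before turn mm [ 6.4 -2.3 -7.5] after turn [ 6.5 -2.3 -7.5] F [-0.8 -0.9 -0.9] w 2.2
[ 0.677  0.28   2.313 -1.288  0.278  0.193]
```

View pics/c2.png

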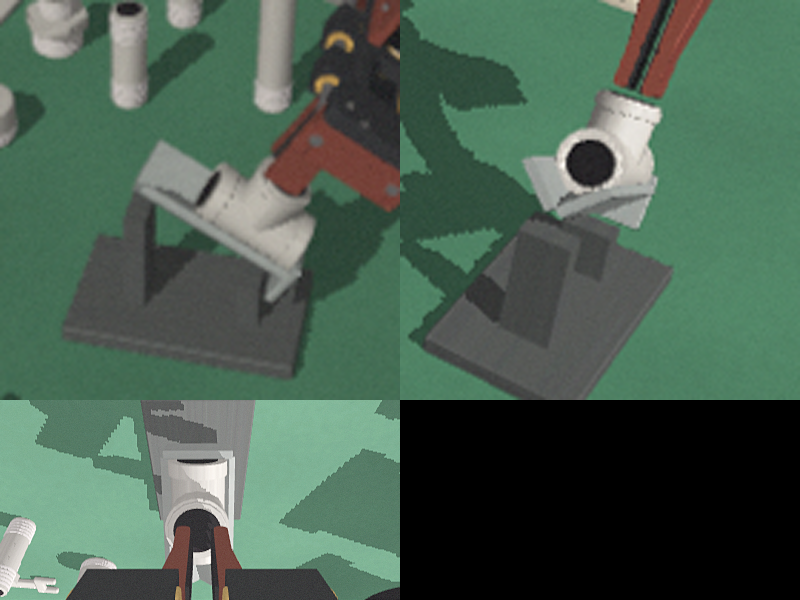

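```bash
python3 -c "
from h import *
o=ctrl.get_obs();P=o['ee_pos'];A=R.from_rotvec(o['orientation']).as_matrix()
for n,(x0,y0,s) in dict(side=(270,210,400/130),scene=(420,170,400/140),wrist=(120,100,1)).items():
    d=grab(n);print(n,[((proj(d,q)[0]-[x0,y0])*s).round(0) for q in (P,P-50*A[:,0],P-150*A[:,0])])
print(o['t'],P,A.round(2),o['width'],o['ft_force'])"
```

```text
side [array([250., 200.]), array([295., 152.]), array([393.,  48.])]
scene [array([213., 146.]), array([247.,  64.]), array([ 316., -105.])]
wrist [array([201., 122.]), array([201., 159.]), array([200., 391.])]
6.35 [432.91889396 246.66328058 103.95425736] [[ 0.51 -0.13  0.85]
 [ 0.07  0.99  0.11]
 [-0.86  0.    0.51]] 2.1637622668115957 [-0.76024792 -0.88030851 -0.85953874]
```

```bash
python3 -c "
from h import *
import pickle
D=pickle.load(open('d0.pkl','rb'))
for n in D: print(n,proj(D[n],[[624.5+s,0,z] for z in(188,208,238) for s in(-50,50)]).round(0).tolist())
print(tri(D['scene'],(282,151),D['side'],(286,146)),tri(D['scene'],(329,137),D['side'],(328,150)))
d=grab('scene');im=d['pixels'][150:260,440:560];e=grab('side')['pixels'][220:310,310:400]
cv2.imwrite('pics/c3.png',np.hstack([cv2.resize(im,(400,367),interpolation=2),cv2.resize(e,(367,367),interpolation=2)]))"
```

```text
scene [[328.0, 152.0], [282.0, 173.0], [328.0, 142.0], [281.0, 162.0], [328.0, 125.0], [280.0, 144.0]]
side [[327.0, 164.0], [287.0, 156.0], [327.0, 156.0], [287.0, 148.0], [327.0, 144.0], [286.0, 137.0]]
(array([672.7540469 ,   2.81167103, 221.44802343]), np.float64(9.902701165853644)) (array([573.45331697,  -0.61873293, 219.50692233]), np.float64(6.410861050118253))
```

View pics/c3.png

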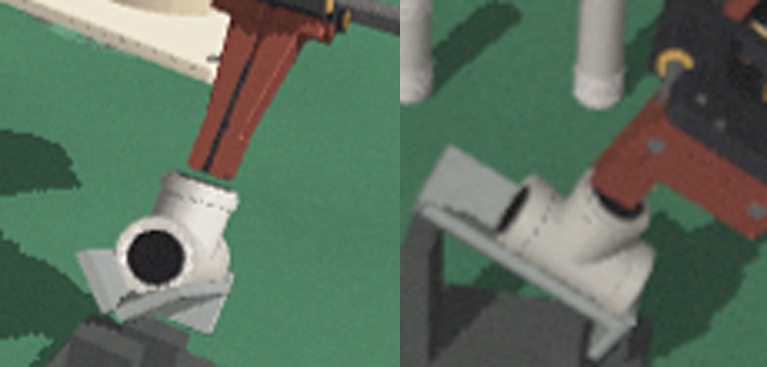

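```bash
python3 -c "
from h import *
o=ctrl.get_obs();P=o['ee_pos'];A=R.from_rotvec(o['orientation']).as_matrix()
d=grab('scene');e=grab('side')
p,r=tri(d,(503.6,202.5),e,(362.7,270.2));print(p,r,A.T@(p-P))
for k in (0,20,25,30,35): print(k,proj(d,P-k*A[:,0]),proj(e,P-k*A[:,0]))"
```

```text
[410.51808636 246.14314367 126.52252199] 6.494772144772497 [-30.75543687   2.39322231  -7.73283015]
0 [[494.66509037 221.1577303 ]] [[351.35730941 274.98572784]]
20 [[499.30624778 209.75465571]] [[357.07047285 268.90865654]]
25 [[500.47254314 206.88913063]] [[358.5203773  267.36639841]]
30 [[501.64125584 204.01766628]] [[359.97908465 265.81477667]]
35 [[502.8123934  201.14024418]] [[361.44667533 264.25370578]]
```

carry_out --pt "-0.02 0 0 0 0 0" --pt "-0.02 0 0 0 0 0" --pt "-0.02 0 0 0 0 0" --pt "-0.02 0 0 0 0 0" --pt "-0.02 0 0 0 0 0"

```text
t: 7.32
ee_pos: [380.3, 239.0, 190.7]
orientation: [-0.065, 1.039, 0.116]
ft_force: [0.4, -0.1, 0.3]
width: 0.5
```

```bash
python3 -c "
from h import *
rel([420.6,243,135],tool(90,s=1)); print(ctrl.get_obs()['qpos'].round(3))"
```

```text
t 7.33 tcp [380.3 239.  190.7] turn [ 0.3 30.4 -0.1] | 30.4 shift before turn mm [68.5 -1.2  6.7] after turn [55.7 -0.9 40.4] F [ 0.4 -0.1  0.3] w 0.5
[ 0.766 -0.     2.325 -0.711  0.48  -0.348]
```

carry_out --pt "0 0 0 0 10.1 0" --pt "0 0 0 0 10.1 0" --pt "0 0 0 0 10.1 0" --pt "0 0 0.02 0 0 0" --pt "0 0 0.02 0 0 0" --pt "0 0 0 0 0 0" --grip 0.2

```text
t: 8.07
ee_pos: [422.6, 238.7, 194.3]
orientation: [-0.098, 1.486, 0.085]
ft_force: [-0.8, 0.4, -0.2]
width: 56.9
```

```bash
python3 -c "
from h import *
rel([420.6,243,61],tool(90,s=1)); o=ctrl.get_obs();print(o['qpos'].round(3))
d=grab('wrist','w3.png');C=np.array([431.5,244.3,92]);b=-tool(60)[:,0]
P=o['ee_pos'];A=R.from_rotvec(o['orientation']).as_matrix()
print(proj(d,[C+40*b,P-31*A[:,0],P-31*A[:,0]+35*A[:,1],P-31*A[:,0]-35*A[:,1]]))"
```

```text
t 8.07 tcp [422.6 238.7 194.3] turn [-0.3  4.7  0.8] | 4.8 shift before turn mm [132.7   6.2 -12.4] after turn [133.3   4.5  -1.4] F [-0.8  0.4 -0.2] w 56.9
[ 0.521  0.175  1.976 -0.056  0.921 -1.135]
[[327.58855464 175.66876329]
 [321.15003657 242.24447509]
 [383.35618154 242.23209153]
 [258.95991967 242.25685545]]
```

View pics/w3.png

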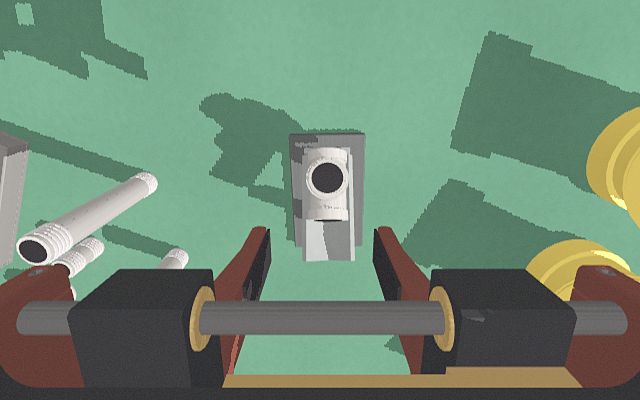

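carry_out --pt "0 0 0 -0.3 4.7 0.8" --pt "0.025 0.0045 -0.001 0 0 0" --pt "0.025 0 0 0 0 0" --pt "0.025 0 0 0 0 0" --pt "0.025 0 0 0 0 0" --pt "0 0 0 0 0 0"

```text
t: 8.88
ee_pos: [411.5, 241.6, 91.2]
orientation: [-0.1, 1.576, 0.098]
ft_force: [0.0, -0.4, -0.0]
width: 70.3
```

```bash
python3 -c "
from h import *
rel([420.6,243,61],tool(90,s=1)); o=ctrl.get_obs();print(o['qpos'].round(3))"
```

```text
t 8.88 tcp [411.5 241.6  91.2] turn [ 0.2 -0.4  0.1] | 0.5 shift before turn mm [30.1  0.3  9.4] after turn [30.2  0.3  9.2] F [ 0.  -0.4 -0. ] w 70.3
[ 5.050e-01  3.640e-01  2.015e+00  2.000e-03  7.700e-01 -1.194e+00]
```

carry_out --pt "0.012 0 0.009 0 -0.4 0" --pt "0.012 0 0 0 0 0" --pt "0.006 0 0 0 0 0" --pt "0 0 0 0 0 0"

```text
t: 9.38
ee_pos: [421.5, 243.4, 61.2]
orientation: [-0.099, 1.566, 0.099]
ft_force: [-0.6, -0.0, 0.1]
width: 70.5
```

carry_out --pt "0 0 0 0 0 0" --pt "0 0 0 0 0 0" --pt "0 0 0 0 0 0" --pt "0 0 0 0 0 0" --pt "0 0 0 0 0 0" --pt "0 0 0 0 0 0" --grip 1

```text
t: 10.12
ee_pos: [421.7, 242.8, 62.0]
orientation: [-0.1, 1.565, 0.099]
ft_force: [0.2, -0.0, -2.3]
width: 33.5
```

carry_out --pt "-0.02 0 0 0 0 0" --pt "-0.04 0 0 0 0 0" --pt "-0.045 0 0 0 0 0" --pt "-0.045 0 0 0 0 0" --pt "0 0 0 0 0 0"

```text
t: 10.75
ee_pos: [419.2, 242.9, 214.0]
orientation: [-0.1, 1.571, 0.098]
ft_force: [-0.1, 0.6, -3.4]
width: 33.7
```

```bash
python3 -c "
from h import *
rel([420,-60,200],tool(90,s=1)); rel([513,-212,200],tool(90,np.radians(-21),s=1))"
```

```text
t 10.75 tcp [419.2 242.9 214. ] turn [ 0.3 -0.1  0.1] | 0.3 shift before turn mm [  14.5 -300.6  -37.4] after turn [  14.  -300.8  -36.1] F [-0.1  0.6 -3.4] w 33.7
t 10.75 tcp [419.2 242.9 214. ] turn [28.3 -0.1  0.1] | 28.3 shift before turn mm [  14.5 -463.1   35.7] after turn [  14.  -391.1  250.6] F [-0.1  0.6 -3.4] w 33.7
```

carry_out --pt "0 -0.038 -0.0045 0 0 0" --pt "0 -0.038 -0.0045 0 0 0" --pt "0 -0.038 -0.0045 0 0 0" --pt "0 -0.038 -0.0045 0 0 0" --pt "0 -0.038 -0.0045 0 0 0" --pt "0 -0.038 -0.0045 0 0 0" --pt "0 -0.038 -0.0045 0 0 0" --pt "0 -0.038 -0.0045 0 0 0"

```text
t: 11.75
ee_pos: [413.2, -69.7, 201.4]
orientation: [-0.104, 1.59, 0.105]
ft_force: [-0.1, 0.0, -3.6]
width: 33.4
```

carry_out --pt "0 0 0 9.4 0 0" --pt "0 0 0 9.4 0 0" --pt "0 0 0 9.4 0 0" --pt "0 0 0 0 0 0"

```text
t: 12.25
ee_pos: [407.9, -71.2, 194.3]
orientation: [0.295, 1.584, -0.301]
ft_force: [0.2, -0.3, -4.0]
width: 33.9
```

```bash
python3 -c "
from h import *
rel([513,-212,150],tool(90,np.radians(-21),s=1))"
```

```text
t 12.25 tcp [407.9 -71.2 194.3] turn [-0.7 -1.8  0.6] | 2.0 shift before turn mm [ 40.4 -91.6 151. ] after turn [ 44.3 -93.8 148.6] F [ 0.2 -0.3 -4. ] w 33.9
```

carry_out --pt "0 -0.023 0.037 -0.7 -1.8 0.6" --pt "0 -0.023 0.037 0 0 0" --pt "0.01 -0.023 0.037 0 0 0" --pt "0.01 -0.023 0.037 0 0 0" --pt "0.01 0 0 0 0 0" --pt "0 0 0 0 0 0"

```text
t: 13.0
ee_pos: [512.1, -210.5, 154.6]
orientation: [0.272, 1.564, -0.265]
ft_force: [-0.3, 0.7, -3.6]
width: 33.7
```

```bash
python3 -c "
from h import *
rel([513,-212,50],tool(90,np.radians(-21),s=1))
grab('wrist','w4.png')"
```

```text
t 13.0 tcp [ 512.1 -210.5  154.6] turn [ 1.4 -0.6 -0.1] | 1.6 shift before turn mm [104.6  -1.3   2.5] after turn [104.6  -1.1   1.4] F [-0.3  0.7 -3.6] w 33.7
```

View pics/w4.png

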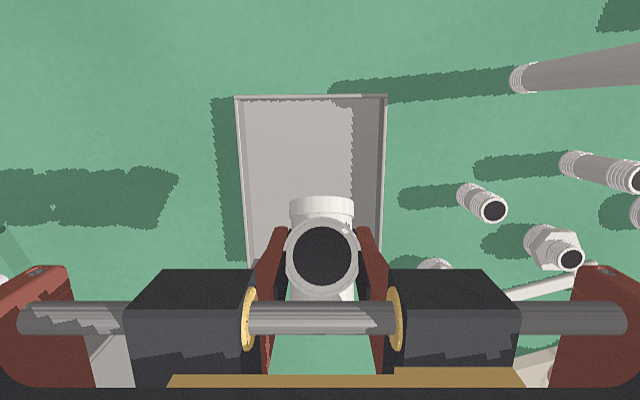

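```bash
python3 -c "
from h import *
d=grab('wrist');a=onz(d,235,95,30);b=onz(d,387,95,30);m=(a+b)/2;w=(b-a)/np.linalg.norm(b-a);print(a,b,np.linalg.norm(b-a))
ax=np.array([-w[1],w[0],0]);ax*=np.sign(ax[0]);c=m+95*ax;c[2]=50;print(c,np.degrees(np.arctan2(ax[1],ax[0])))
rel(c-10*ax,tool(90,np.radians(-21),s=1))"
```

```text
[ 406.39262481 -260.70318832   30.        ] [ 455.54959261 -122.58315177   30.        ] 146.60679376818388
[ 520.47175963 -223.49648203   50.        ] -19.59066145577811
t 13.1 tcp [ 513.  -210.6  156. ] turn [ 1.4 -0.4 -0.1] | 1.5 shift before turn mm [106.   -9.8   2.2] after turn [106.   -9.6   1.6] F [-0.7  0.6 -3.9] w 33.3
```

carry_out --pt "0.035 -0.009 0 0 0 0" --pt "0.035 0 0 0 0 0" --pt "0.035 0 0 0 0 0" --pt "0.025 0 0 0 0 0" --pt "0.008 0 0 0 0 0" --pt "0 0 0 0 0 0"

```text
t: 13.85
ee_pos: [511.0, -215.5, 20.0]
orientation: [0.262, 1.554, -0.259]
ft_force: [-0.5, -0.3, -3.2]
width: 33.7
```

carry_out --pt "0.006 0 0 0 0 0" --pt "0.004 0 0 0 0 0" --pt "0.003 0 0 0 0 0" --pt "0 0 0 0 0 0"

```text
t: 14.35
ee_pos: [513.1, -216.1, 9.1]
orientation: [0.26, 1.55, -0.26]
ft_force: [0.2, -0.8, -3.2]
width: 33.6
```

carry_out --pt "0.003 0 0 0 0 0" --pt "0.002 0 0 0 0 0" --pt "0 0 0 0 0 0"

```text
t: 14.72
ee_pos: [514.1, -216.6, 6.3]
orientation: [0.26, 1.548, -0.26]
ft_force: [-2.3, 1.5, 0.3]
width: 33.5
```

carry_out --pt "0 0 0 0 0 0" --pt "0 0 0 0 0 0" --pt "0 0 0 0 0 0" --pt "0 0 0 0 0 0" --grip 0.3

```text
t: 15.22
ee_pos: [515.1, -217.2, 6.7]
orientation: [0.26, 1.546, -0.261]
ft_force: [-0.1, 0.7, 0.0]
width: 61.5
```

carry_out --pt "-0.02 0 0 0 0 0" --pt "-0.04 0 0 0 0 0" --pt "-0.05 0 0 0 0 0" --pt "-0.05 0 0 0 0 0" --pt "-0.04 0 0 0 0 0" --pt "0 0 0 0 0 0"

```text
t: 15.98
ee_pos: [513.0, -216.6, 211.7]
orientation: [0.26, 1.548, -0.26]
ft_force: [0.5, -0.2, -0.8]
width: 61.9
```

```bash
python3 -c "
from h import *
M=tool(30,np.radians(0),s=1)
d=grab('wrist','w5.png')
im=d['pixels'];g=cv2.cvtColor(im,cv2.COLOR_BGR2GRAY)
n=(cv2.inRange(g[80:300,235:390],225,255));print(n.sum()//255, np.argwhere(n).mean(0)+[80,235])
rel([420,0,230],M);print(ctrl.get_obs()['qpos'].round(2))"
```

```text
427 [186.61358314 327.96252927]
t 16.02 tcp [ 511.8 -216.1  209.8] turn [-17.3 -59.2   9.9] | 62.4 shift before turn mm [ -20.6  174.4 -157.2] after turn [-89.6 216.1 -28.4] F [-0.   0.  -0.4] w 61.1
[-0.42  0.3   1.77  0.    1.07 -1.66]
```

```bash
cat > kin.py <<'E'
from h import *
from scipy.optimize import least_squares
rz=lambda a:R.from_euler('z',a).as_matrix(); ry=lambda a:R.from_euler('y',a).as_matrix()
Z=np.array([0,0,1.])
def fk(q,p):
    a,h,L2,e,L3,T=p
    A=rz(q[0])@ry(q[1]); P=h*Z+rz(q[0])@[a,0,0]+A@[0,0,L2]
    A=A@ry(q[2]); P=P+A@[e,0,L3]
    A=A@rz(q[3])@ry(q[4]); return P+T*A[:,2],A[:,2],(A@rz(q[5]))
data=[([-.019,.4237,1.6306,0,1.0886,-.019],[624.5,0,188.2]),([.505,.364,2.015,.002,.770,-1.194],[411.5,241.6,91.2]),
([.521,.175,1.976,-.056,.921,-1.135],[422.6,238.7,194.3]),([.766,0,2.325,-.711,.48,-.348],[380.3,239,190.7]),([.677,.28,2.313,-1.288,.278,.193],[432.9,246.7,104]),
([.76,-.07,2.28,-.47,.58,2.42],[365.7,244.4,215.3])]
def fit():
    o=ctrl.get_obs();D=data+[(o['qpos'],o['ee_pos'])]
    f=lambda p:np.concatenate([fk(q,p)[0]-P for q,P in D])
    s=least_squares(f,[0,300,400,0,400,300]);return s.x,np.abs(s.fun).max()
lo=np.array([-3,-.9,.09,-1.31,.11,-2.54]);hi=np.array([3,2.11,2.58,4.45,2.69,2.54])
def ik(P,X,Y,p,Roff):
    best=None
    for q4 in(0.,-.8,.8,2.,3.):
      for q6 in (-2,-1.,0,1,2.):
        f=lambda q:np.r_[(fk(q,p)[0]-P)/100,(fk(q,p)[2]@Roff-np.c_[X,Y,np.cross(X,Y)]).ravel()*2]
        s=least_squares(f,np.clip([np.arctan2(P[1],P[0]),0,2,q4,.8,q6],lo+.01,hi-.01),bounds=(lo,hi))
        if best is None or s.cost<best.cost: best=s
    return best
E
python3 - <<'E'
from kin import *
p,e=fit();print(p.round(1),e)
o=ctrl.get_obs();A=R.from_rotvec(o['orientation']).as_matrix()
Roff=fk(o['qpos'],p)[2].T@A;print(Roff.round(2))
def chk(tag,tip,pitch,yaw,s):
    M=tool(pitch,np.radians(yaw),s);b=ik(np.array(tip)+31*M[:,0],M[:,0],M[:,1],p,Roff)
    print(tag,pitch,yaw,s,'cost',round(b.cost,5),b.x.round(2))
# nipple grasp: grasp point at z=128 on axis, tip = +19 X
for pitch in (0,15,30,45):
  for yaw in (0,-30,30):
    M=tool(pitch,np.radians(yaw));chk('nip',np.array([486,18,128])+19*M[:,0],pitch,yaw,1)
o0=np.array([416.4,242.8,52]);ax=.866*u+.5*ez;nz=-.5*u+.866*ez
for pitch in (60,75,90,105):
    M=tool(pitch);chk('fin',o0+128*ax+19.1*nz+19*M[:,0],pitch,7,1)
# nipple xy from masks
sc,sd=grab('scene'),grab('side')
def mid(d,x0,x1,y0,y1):
    h=cv2.cvtColor(d['pixels'][y0:y1,x0:x1],cv2.COLOR_BGR2HSV);m=(h[...,1]<60)&(h[...,2]>110)
    yy,xx=np.nonzero(m);return xx.mean()+x0,yy.mean()+y0,m.sum(1).mean()
a=mid(sc,352,388,180,205);b=mid(sd,346,376,212,230);print(a,b)
c1,r1=ray(sc,*a[:2]);c2,r2=ray(sd,*b[:2]);s=np.linalg.solve(np.c_[r1[:2],-r2[:2]],(c2-c1)[:2]);print('nipple',c1+s[0]*r1,c2+s[1]*r2)
E
```

```text
[ 21.6 283.2 539.3  68.3 463.5 309.9] 11.80816469216941
[[-0. -1. -0.]
 [-0.  0. -1.]
 [ 1. -0. -0.]]
nip 0 0 1 cost 0.0 [0.08 1.17 2.5  3.23 2.09 1.62]
nip 0 -30 1 cost 0.0 [0.52 1.04 2.37 4.2  1.7  1.8 ]
nip 0 30 1 cost 0.0 [-0.41  1.06  2.4   2.19  1.76  1.32]
nip 15 0 1 cost 0.0 [0.08 0.91 2.55 3.22 1.63 1.6 ]
nip 15 -30 1 cost 0.0 [0.49 0.82 2.41 4.14 1.36 1.65]
nip 15 30 1 cost 0.0 [-0.38  0.84  2.45  2.26  1.4   1.46]
nip 30 0 1 cost 0.0 [0.07 0.63 2.53 3.21 1.06 1.57]
nip 30 -30 1 cost 0.0 [0.42 0.61 2.41 4.15 0.98 1.45]
nip 30 30 1 cost 0.0 [-0.31  0.61  2.44  2.26  0.98  1.66]
nip 45 0 1 cost 0.0 [0.06 0.42 2.44 3.23 0.51 1.54]
nip 45 -30 1 cost 0.0 [0.32 0.44 2.35 4.35 0.6  1.11]
nip 45 30 1 cost 0.0 [-0.22  0.44  2.38  2.07  0.58  1.99]
fin 60 7 1 cost 0.0 [ 0.55  0.42  2.1  -1.01  0.25 -0.2 ]
fin 75 7 1 cost 0.0 [ 0.5   0.44  1.96 -0.2   0.51 -1.03]
fin 90 7 1 cost 0.0 [ 0.46  0.5   1.81 -0.    0.83 -1.23]
fin 105 7 1 cost 0.0 [ 0.42  0.6   1.66  0.08  1.14 -1.31]
(np.float64(368.5), np.float64(191.9431818181818), np.float64(14.08)) (np.float64(358.58730158730157), np.float64(220.42857142857142), np.float64(10.5))
nipple [487.21232553  19.66950563  79.65428037] [487.21232553  19.66950563  65.16451228]
```

```bash
cat >> kin.py <<'E'
def ikl(P,M,p,Roff,q0):
    f=lambda q:np.r_[(fk(q,p)[0]-P)/100,(fk(q,p)[2]@Roff-M).ravel()*2]
    return least_squares(f,np.clip(q0,lo+.01,hi-.01),bounds=(lo,hi))
E
python3 - <<'E'
from kin import *
from scipy.spatial.transform import Slerp
p,e=fit();o=ctrl.get_obs();A=R.from_rotvec(o['orientation']).as_matrix();Roff=fk(o['qpos'],p)[2].T@A
o0=np.array([416.4,242.8,52]);ax=.866*u+.5*ez;nz=-.5*u+.866*ez
for pf in (90,100):
  pg=pf-60
  for s in (1,-1):
    Mf=tool(pf,s=s);Pf=o0+132*ax+(19.1)*nz+50*Mf[:,0]
    qf=[.46,.5,1.81,0,.83,-1.23 if s>0 else 1.9]
    sf=ikl(Pf,Mf,p,Roff,qf)
    for yaw in range(-120,121,20):
        Mg=tool(pg,np.radians(yaw),s);Pg=np.array([487,19,132])+50*Mg[:,0]
        # path back from final: raised final -> raised grasp -> grasp
        q=sf.x;c=[sf.cost]; qs=[q]
        S=Slerp([0,1],R.from_matrix([Mf,Mg]));W=[(Pf+[0,0,k],Mf) for k in(60,120)]
        W+=[(Pf+[0,0,120]+(Pg+[0,0,70]-Pf-[0,0,120])*t,S(t).as_matrix()) for t in np.linspace(.1,1,10)]+[(Pg+[0,0,35],Mg),(Pg,Mg)]
        for P,M in W: r=ikl(P,M,p,Roff,q);q=r.x;c.append(r.cost);qs.append(q)
        if max(c)<1e-4: print(pf,s,yaw,'worst',max(c).round(6),'jump',np.abs(np.diff(qs,axis=0)).max().round(2),'qg',q.round(2),'qf',sf.x.round(2),'minmargin',np.min(np.minimum(np.array(qs)-lo,hi-np.array(qs)),0).round(2))
E
```

```text
90 1 -120 worst 0.0 jump 0.3 qg [ 0.34  0.78  1.69 -0.6   1.59  1.15] qf [ 0.46  0.5   1.8  -0.    0.84 -1.24] minmargin [2.45 1.22 0.76 0.69 0.73 1.3 ]
90 1 -100 worst 0.0 jump 0.27 qg [ 0.43  0.73  1.83 -0.8   1.42  1.09] qf [ 0.46  0.5   1.8  -0.    0.84 -1.24] minmargin [2.44 1.19 0.68 0.51 0.73 1.3 ]
90 1 -80 worst 0.0 jump 0.26 qg [ 0.49  0.67  1.99 -1.05  1.24  1.09] qf [ 0.46  0.5   1.8  -0.    0.84 -1.24] minmargin [2.44 1.16 0.57 0.26 0.73 1.3 ]
90 -1 20 worst 0.0 jump 1.54 qg [-0.21  0.6   2.49  2.57  1.   -1.54] qf [0.46 0.5  1.8  0.   0.84 1.91] minmargin [2.54 1.02 0.09 1.26 0.03 0.63]
90 -1 40 worst 0.0 jump 0.6 qg [-0.38  0.59  2.37  1.96  0.97 -1.38] qf [0.46 0.5  1.8  0.   0.84 1.91] minmargin [2.54 1.03 0.21 1.31 0.23 0.63]
90 -1 60 worst 0.0 jump 0.46 qg [-0.44  0.62  2.21  1.47  1.05 -1.2 ] qf [0.46 0.5  1.8  0.   0.84 1.91] minmargin [2.54 1.06 0.34 1.31 0.42 0.63]
90 -1 80 worst 0.0 jump 0.41 qg [-0.42  0.66  2.03  1.12  1.21 -1.1 ] qf [0.46 0.5  1.8  0.   0.84 1.91] minmargin [2.54 1.08 0.45 1.31 0.56 0.63]
90 -1 100 worst 0.0 jump 0.4 qg [-0.37  0.71  1.87  0
[... 1047 characters left out ...]
0.48  2.34  1.85  0.74 -1.17] qf [0.43 0.56 1.7  0.06 1.04 1.85] minmargin [2.57 1.05 0.24 1.36 0.33 0.68]
100 -1 60 worst 0.0 jump 0.39 qg [-0.38  0.52  2.2   1.36  0.89 -1.03] qf [0.43 0.56 1.7  0.06 1.04 1.85] minmargin [2.57 1.08 0.38 1.37 0.53 0.68]
100 -1 80 worst 0.0 jump 0.35 qg [-0.37  0.58  2.05  1.03  1.07 -0.98] qf [0.43 0.56 1.7  0.06 1.04 1.85] minmargin [2.57 1.11 0.5  1.37 0.69 0.68]
100 -1 100 worst 0.0 jump 0.34 qg [-0.33  0.63  1.9   0.79  1.25 -1.01] qf [0.43 0.56 1.7  0.06 1.04 1.85] minmargin [2.57 1.15 0.6  1.37 0.82 0.68]
100 -1 120 worst 0.0 jump 0.35 qg [-0.26  0.69  1.76  0.58  1.42 -1.09] qf [0.43 0.56 1.7  0.06 1.04 1.85] minmargin [2.57 1.19 0.68 1.37 0.92 0.68]
```

Run:
```python
from kin import *
from scipy.spatial.transform import Slerp
M=tool(40,np.radians(100),-1);G=np.array([487,19.5,132]);Pp=G+(50-100)*M[:,0]
rel(Pp,M);rel(G+50*M[:,0],M);print(Pp,M.round(2))
p,e=fit();o=ctrl.get_obs();A=R.from_rotvec(o['orientation']).as_matrix();Roff=fk(o['qpos'],p)[2].T@A
q=o['qpos'];S=Slerp([0,1],R.from_matrix([A,M]))
for t in np.linspace(0,1,6):
    r=ikl(o['ee_pos']+(Pp-o['ee_pos'])*t,S(t).as_matrix(),p,Roff,q);q=r.x;print(round(t,1),r.cost.round(5),q.round(2),(o['ee_pos']+(Pp-o['ee_pos'])*t).round(0))
```

```text
t 16.12 tcp [ 510.3 -215.4  207.3] turn [56.9 45.  26.5] | 77.2 shift before turn mm [ 43.5 180.9 -79.9] after turn [178.7  17.9 -93.6] F [-0.4  0.9 -0.8] w 61.5
t 16.12 tcp [ 510.3 -215.4  207.3] turn [56.9 45.  26.5] | 77.2 shift before turn mm [ 108.   247.8 -117. ] after turn [278.7  17.9 -93.6] F [-0.4  0.9 -0.8] w 61.5
[493.65111108 -18.22032534 164.13938048] [[-0.13  0.98  0.11]
 [ 0.75  0.17 -0.63]
 [-0.64 -0.   -0.77]]
0.0 0.0 [-0.4   0.3   1.77  0.    1.07 -1.64] [ 510. -215.  207.]
0.2 0.0 [-0.39  0.36  1.72  0.11  1.22 -1.48] [ 507. -176.  199.]
0.4 0.0 [-0.4   0.42  1.69  0.23  1.33 -1.32] [ 504. -137.  190.]
0.6 0.0 [-0.41  0.47  1.69  0.37  1.4  -1.18] [500. -97. 181.]
0.8 0.0 [-0.43  0.52  1.72  0.52  1.43 -1.05] [497. -58. 173.]
1.0 0.0 [-0.44  0.57  1.79  0.68  1.43 -0.95] [494. -18. 164.]
```

Turn here first, then approach.

carry_out --pt "0 0 0 7.1 5.6 3.3" --pt "0 0 0 7.1 5.6 3.3" --pt "0 0 0 7.1 5.6 3.3" --pt "0 0 0 7.1 5.6 3.3" --pt "0 0 0 7.1 5.6 3.3" --pt "0 0 0 7.1 5.6 3.3" --pt "0 0 0 7.1 5.6 3.3" --pt "0 0 0 7.1 5.6 3.3" --grip 0.15

```text
t: 17.12
ee_pos: [504.7, -209.3, 192.9]
orientation: [1.682, 1.977, -0.612]
ft_force: [0.4, 0.9, 0.5]
width: 74.7
```

Run:
```python
from h import *
M=tool(40,np.radians(100),-1);G=np.array([487,19.5,132])
rel(G-50*M[:,0],M)
```

```text
t 17.12 tcp [ 504.7 -209.3  192.9] turn [-2.4 -2.2  0.1] | 3.3 shift before turn mm [167.8  18.6 -94.5] after turn [ 164.    22.3 -100.2] F [0.4 0.9 0.5] w 74.7
```

carry_out --pt "0 0 0 -2.4 -2.2 0" --pt "0.033 0.004 -0.02 0 0 0" --pt "0.033 0.004 -0.02 0 0 0" --pt "0.033 0.004 -0.02 0 0 0" --pt "0.033 0.004 -0.02 0 0 0" --pt "0.033 0.004 -0.02 0 0 0" --pt "0 0 0 0 0 0"

```text
t: 18.0
ee_pos: [485.5, -10.2, 156.1]
orientation: [1.595, 1.947, -0.58]
ft_force: [-0.2, 0.1, -0.1]
width: 74.6
```

Run:
```python
from h import *
M=tool(40,np.radians(100),-1);G=np.array([487,19.5,132])
rel(G+50*M[:,0],M)
d=grab('wrist');P=proj(d,[[487,19.5,170],[487,19.5,132],[487,19.5,100]]);print(P.round(0))
h=cv2.cvtColor(d['pixels'],cv2.COLOR_BGR2HSV);m=(h[...,1]<40)&(h[...,2]>150)
for y in range(int(P[0,1])-20,int(P[2,1])+30,10):
    x=np.nonzero(m[y,240:400])[0]+240; print(y,x.min() if len(x) else '',x.max() if len(x) else '',len(x))
```

```text
t 18.0 tcp [485.5 -10.2 156.1] turn [1.7 1.  0.7] | 2.1 shift before turn mm [87.6  7.7 -1.4] after turn [87.7  6.6 -0.2] F [-0.2  0.1 -0.1] w 74.6
[[332. 175.]
 [330. 204.]
 [329. 223.]]
154   0
164 319 345 14
174 313 351 8
184 312 352 17
194 312 350 28
204 317 346 30
214   0
224   0
234 343 343 1
244   0
```

carry_out --pt "0.005 0.007 0 1.7 1 0.7" --pt "0.02 0 0 0 0 0" --pt "0.02 0 0 0 0 0" --pt "0.02 0 0 0 0 0" --pt "0.015 0 0 0 0 0" --pt "0 0 0 0 0 0"

```text
t: 18.8
ee_pos: [482.6, 52.4, 100.1]
orientation: [1.635, 1.944, -0.596]
ft_force: [-0.8, -0.9, 0.6]
width: 74.6
```

Run:
```python
from h import *
M=tool(40,np.radians(100),-1);G=np.array([487,19.5,132])
rel(G+50*M[:,0],M)
```

```text
t 18.8 tcp [482.6  52.4 100.1] turn [ 0.   0.1 -0.1] | 0.2 shift before turn mm [ 4.  -1.4 -3.1] after turn [ 4.  -1.4 -3.1] F [-0.8 -0.9  0.6] w 74.6
```

carry_out --pt "0.004 -0.0015 -0.003 0 0 0" --pt "0 0 0 0 0 0"

```text
t: 19.05
ee_pos: [480.6, 57.0, 99.9]
orientation: [1.635, 1.943, -0.595]
ft_force: [-0.3, -0.5, -0.4]
width: 75.1
```

carry_out --pt "0 0 0 0 0 0" --pt "0 0 0 0 0 0" --pt "0 0 0 0 0 0" --pt "0 0 0 0 0 0" --pt "0 0 0 0 0 0" --pt "0 0 0 0 0 0" --pt "0 0 0 0 0 0" --grip 1

```text
t: 19.92
ee_pos: [481.1, 56.0, 100.6]
orientation: [1.635, 1.941, -0.595]
ft_force: [0.0, 0.0, 0.8]
width: 26.0
```

carry_out --pt "-0.01 0 -0.012 0 0 0" --pt "-0.021 0 -0.025 0 0 0" --pt "-0.026 0 -0.031 0 0 0" --pt "-0.026 0 -0.031 0 0 0" --pt "0 0 0 0 0 0"

```text
t: 20.55
ee_pos: [480.6, 56.1, 234.8]
orientation: [1.633, 1.939, -0.598]
ft_force: [-0.2, -0.9, -3.7]
width: 26.7
```

Run:
```python
from kin import *
from scipy.spatial.transform import Slerp
M=tool(100,s=-1);o0=np.array([416.4,242.8,52]);ax=.866*u+.5*ez;nz=-.5*u+.866*ez
Pf=o0+132.7*ax+19.1*nz+50*M[:,0];Pp=Pf+[0,0,90]
rel(Pp,M);print(Pf,Pp)
p,e=fit();o=ctrl.get_obs();A=R.from_rotvec(o['orientation']).as_matrix();Roff=fk(o['qpos'],p)[2].T@A
q=o['qpos'];S=Slerp([0,1],R.from_matrix([A,M]));print(q.round(2))
T0=o['ee_pos'];nin=tool(40,np.radians(100),-1).T@ez
for t in np.linspace(0,1,9):
    At=S(t).as_matrix();r=ikl(T0,At,p,Roff,q);q=r.x;g=T0-50*At[:,0];n=At@nin
    print(round(t,2),r.cost.round(5),q.round(2),'grip',g.round(0),'low',(g-132*n).round(0),'hi',(g+38*n).round(0))
for t in np.linspace(0,1,4):
    r=ikl(T0+(Pp-T0)*t,M,p,Roff,q);q=r.x;print(r.cost.round(5),q.round(2))
```

```text
t 20.55 tcp [480.6  56.1 234.8] turn [ 90.7 -45.7  32.5] | 106.6 shift before turn mm [183.2  65.1 -78.1] after turn [  48.6 -193.1  -65.2] F [-0.2 -0.9 -3.7] w 26.7
[512.36510989 254.58303388  85.65021235] [512.36510989 254.58303388 175.65021235]
[-0.39  0.43  1.82  0.71  1.47 -0.85]
0.0 0.0 [-0.36  0.43  1.83  0.72  1.46 -0.84] grip [487.  19. 267.] low [488.  18. 135.] hi [487.  19. 305.]
0.12 0.0 [-0.34  0.35  1.88  0.7   1.35 -0.6 ] grip [483.  22. 271.] low [471.   7. 140.] hi [487.  26. 309.]
0.25 0.0 [-0.3   0.28  1.91  0.65  1.25 -0.34] grip [481.  26. 275.] low [454.  -0. 148.] hi [489.  33. 311.]
0.38 0.0 [-0.24  0.22  1.93  0.57  1.17 -0.04] grip [479.  31. 278.] low [436.  -3. 158.] hi [492.  41. 312.]
0.5 0.0 [-0.17  0.18  1.93  0.46  1.11  0.29] grip [479.  36. 281.] low [419.  -2. 169.] hi [496.  47. 313.]
0.62 0.0 [-0.09  0.16  1.92  0.33  1.1   0.63] grip [480.  42. 283.] low [404.   4. 182.] hi [502.  53. 312.]
0.75 0.0 [-0.01  0.17  1.88  0.19  1.12  0.97] grip [482.  47. 284.] low [391.  14. 194.] hi [508.  57. 310.]
0.88 0.0 [0.06 0.21 1.83 0.08 1.19 1.29] grip [485.  53. 284.] low [382.  27. 207.] hi [515.  60. 307.]
1.0 0.0 [ 0.12  0.26  1.77 -0.    1.29  1.57] grip [489.  57. 284.] low [376.  43. 218.] hi [522.  61. 303.]
0.0 [ 0.12  0.26  1.77 -0.    1.29  1.57]
0.0 [0.23 0.31 1.74 0.02 1.26 1.67]
0.0 [0.34 0.38 1.7  0.04 1.24 1.77]
0.0 [0.43 0.45 1.64 0.06 1.22 1.86]
```

carry_out --pt "0 0 0 7.6 -3.8 2.7" --pt "0 0 0 7.6 -3.8 2.7" --pt "0 0 0 7.6 -3.8 2.7" --pt "0 0 0 7.6 -3.8 2.7" --pt "0 0 0 7.6 -3.8 2.7" --pt "0 0 0 7.6 -3.8 2.7"

```text
t: 21.3
ee_pos: [475.5, 54.9, 228.0]
orientation: [1.98, 1.172, -1.609]
ft_force: [-0.0, 0.7, -3.7]
width: 26.5
```

carry_out --pt "0 0 0 7.6 -3.8 2.7" --pt "0 0 0 7.6 -3.8 2.7" --pt "0 0 0 7.6 -3.8 2.7" --pt "0 0 0 7.6 -3.8 2.7" --pt "0 0 0 7.6 -3.8 2.7" --pt "0 0 0 7.6 -3.8 2.7" --pt "0 0 0 0 0 0"

```text
t: 22.18
ee_pos: [468.2, 56.1, 220.8]
orientation: [1.916, 0.036, -2.401]
ft_force: [-0.5, -0.5, -4.1]
width: 26.5
```

Run:
```python
from h import *
M=tool(100,s=-1);rel([512.4,254.6,175.7],M);print(ctrl.get_obs()['qpos'].round(2))
d=grab('wrist','w6.png');o=ctrl.get_obs();A=R.from_rotvec(o['orientation']).as_matrix();g=o['ee_pos']-50*A[:,0]
n=A@(tool(40,np.radians(100),-1).T@ez);print(n,proj(d,[g,g-132*n,g+38*n]).round(0))
```

```text
t 22.18 tcp [468.2  56.1 220.8] turn [-3.3  2.9 -0.8] | 4.4 shift before turn mm [  26.3 -196.1  -65.2] after turn [  32.6 -191.6  -74.8] F [-0.5 -0.5 -4.1] w 26.5
[ 0.11  0.28  1.78 -0.02  1.3   1.62]
[0.88689707 0.0729796  0.45616615] [[323. 261.]
 [322. 320.]
 [323. 225.]]
```

carry_out --pt "0 0 0 -3.3 2.9 -0.8" --pt "0 -0.032 -0.0125 0 0 0" --pt "0 -0.032 -0.0125 0 0 0" --pt "0 -0.032 -0.0125 0 0 0" --pt "0 -0.032 -0.0125 0 0 0" --pt "0 -0.032 -0.0125 0 0 0" --pt "0.01 -0.032 -0.0125 0 0 0" --pt "0 0 0 0 0 0"

```text
t: 23.22
ee_pos: [510.0, 256.2, 195.7]
orientation: [1.955, 0.154, -2.326]
ft_force: [-0.1, -0.0, -3.9]
width: 26.3
```

Run:
```python
from h import *
M=tool(100,s=-1);rel([512.4,254.6,175.7],M)
sc=grab('scene');sd=grab('side')
a=cv2.resize(sc['pixels'][110:310,390:590],(400,400),interpolation=2);b=cv2.resize(sd['pixels'][190:340,255:405],(400,400),interpolation=2)
cv2.imwrite('pics/c7.png',np.hstack([a,b]))
o=ctrl.get_obs();A=R.from_rotvec(o['orientation']).as_matrix();g=o['ee_pos']-50*A[:,0]
n=A@(tool(40,np.radians(100),-1).T@ez)
for X in (g-132*n,g+38*n): print(X.round(0),(proj(sc,X)[0]-[390,110])*2,(proj(sd,X)[0]-[255,190])*400/150+[400,0])
```

```text
t 23.23 tcp [510.  256.2 195.7] turn [ 1.2 -0.1  0.6] | 1.3 shift before turn mm [19.3  2.1 -5.5] after turn [19.4  1.8 -5.6] F [-0.1 -0.  -3.9] w 26.3
[406. 240. 180.] [239.13438779 127.78776721] [702.64767354 146.17906717]
[551. 259. 265.] [180.60671849 102.03093046] [490.08978267  12.02589964]
```

View pics/c7.png

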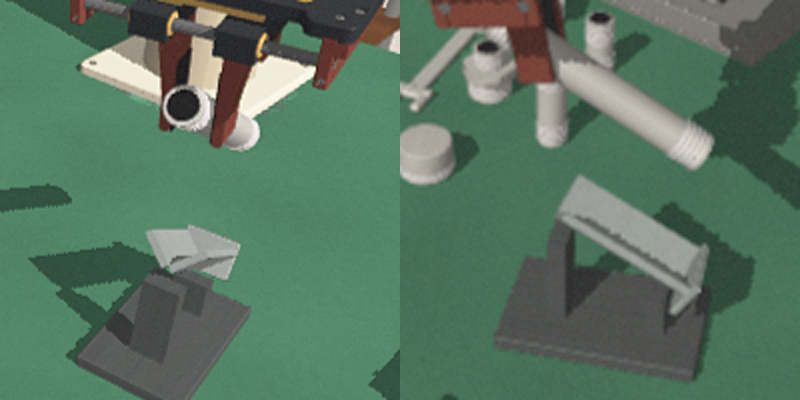

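Run:
```python
from h import *
sd=grab('side');sc=grab('scene');o=ctrl.get_obs();A=R.from_rotvec(o['orientation']).as_matrix();g=o['ee_pos']-50*A[:,0]
def pl(d,px,g=g):
    c,r=ray(d,*px);return c+r*((g-c)@v)/(r@v)
S=lambda X,Y:((X-400)*.375+255,Y*.375+190); C=lambda X,Y:(X/2+390,Y/2+110)
a=pl(sd,S(620,88.6));b=pl(sd,S(690,141));d=a-b;d/=np.linalg.norm(d);print(a,b,'elev',np.degrees(np.arcsin(d[2])))
le=pl(sd,S(696,147));print('low end',le,'g',g,'along',(g-le)@d, 'perp',np.linalg.norm((g-le)-((g-le)@d)*d))
# mouth of upper end from scene: ray x plane
m=pl(sc,C(187,107));print('mouth(scene, plane v)',m,(m-le)@d)
# trough from side: near rim edge ends at (570,218),(697,292) ; project predictions
o0=np.array([416.4,242.8,52]);ax=.866*u+.5*ez;nz=-.5*u+.866*ez
for x in(0,105):
  for y in(-21,21):
    P=o0+x*ax+y*v+21*nz;print(x,y,((proj(sc,P)[0]-[390,110])*2).round(0),((proj(sd,P)[0]-[255,190])/.375+[400,0]).round(0))
for y in(-23,23):
    P=o0-6*ax+y*v+26*nz;print('stop',y,((proj(sc,P)[0]-[390,110])*2).round(0),((proj(sd,P)[0]-[255,190])/.375+[400,0]).round(0))
cv2.imwrite('pics/c8.png',np.hstack([cv2.resize(sc['pixels'][210:260,455:515],(480,400),interpolation=2),cv2.resize(sd['pixels'][250:310,310:370],(400,400),interpolation=2)[:,:320]]))
```

```text
[463.06731058 247.8597521  217.77997483] [414.17378529 241.85638206 182.82762516] elev 35.357153694725795
low end [409.86439844 241.32725589 178.51205379] g [519.1369218  254.74423469 246.41748541] along 129.08258024436432 perp 8.326752159615479
mouth(scene, plane v) [535.73611186 256.78235895 254.39196385] 147.3364966781008
0 -21 [189. 230.] [698. 247.]
0 21 [237. 249.] [688. 287.]
105 -21 [152. 229.] [578. 172.]
105 21 [204. 250.] [564. 210.]
stop -23 [191. 224.] [709. 246.]
stop 23 [243. 244.] [698. 289.]
```

```bash
cat > nip.py <<'E'
from h import *
def meas(x0=314,x1=375,y0=200,y1=256,poly=None,show=True):
    sd=grab('side');o=ctrl.get_obs();A=R.from_rotvec(o['orientation']).as_matrix();g=o['ee_pos']-50*A[:,0]
    h=cv2.cvtColor(sd['pixels'],cv2.COLOR_BGR2HSV);m=((h[...,1]<60)&(h[...,2]>90)).astype(np.uint8)
    k=np.zeros_like(m);k[y0:y1,x0:x1]=1;m&=k
    n,l,st,_=cv2.connectedComponentsWithStats(m);i=1+np.argmax(st[1:,4]);c=(l==i)
    print('area',st[i])
    if show:
        for r in c[y0:y1:2,x0:x1]: print(''.join('#' if q else '.' for q in r))
    return sd,c,g
E
python3 -c "
from nip import *
meas()"
```

```text
area [ 314  200   59   54 1274]
..........############.......................................
..........############.......................................
###.......############.......................................
######....###########........................................
#####################........................................
######################.......................................
######################.......................................
#####################........................................
######################.......................................
#########################....................................
############################.................................
###############################..............................
####..############################...........................
####.....############################........................
####........############################.....................
####...........############################..................
###...............############################...............
####.................#############################...........
####....................#############################........
####.......................#############################.....
####..........................############################...
####.............................##########################..
##..................................######################...
.......................................##################....
..........................................##############.....
.............................................##########......
................................................#####........
.............................................................
```

```bash
cat > tgt.py <<'E'
from h import *
import sys
M=tool(100,s=-1);o0=np.array([416.4,242.8,52]);ax=.866*u+.5*ez;nz=-.5*u+.866*ez
def T(x,z): return o0+(132.7+x)*ax+(19.1+z)*nz+50*M[:,0]
rel(T(float(sys.argv[1]),float(sys.argv[2])),M)
print('toolframe: nz',(M.T@nz).round(3),'ax',(M.T@ax).round(3))
E
python3 tgt.py 8 15
```

```text
t 23.48 tcp [510.8 254.3 197.3] turn [ 0.9 -0.2  0.6] | 1.1 shift before turn mm [ 93.1   1.1 -17.1] after turn [ 93.1  -0.1 -17.4] F [-0.7  0.1 -3.2] w 26.5
toolframe: nz [-0.766 -0.     0.643] ax [-0.643  0.    -0.766]
```

carry_out --pt "0 0 0 0.9 -0.2 0.6" --pt "0.025 0 -0.005 0 0 0" --pt "0.025 0 -0.005 0 0 0" --pt "0.025 0 -0.005 0 0 0" --pt "0.018 0 -0.002 0 0 0" --pt "0 0 0 0 0 0"

```text
t: 24.22
ee_pos: [513.6, 252.1, 102.8]
orientation: [1.965, 0.114, -2.331]
ft_force: [-0.5, -0.3, -2.7]
width: 26.5
```

```bash
python3 tgt.py 8 5
python3 - <<'E'
from nip import *
from tgt import *
E
true
```

```text
t 24.23 tcp [513.6 252.1 102.8] turn [-0.3 -0.3 -0. ] | 0.4 shift before turn mm [ 8.1 -2.6 -5. ] after turn [ 8.  -2.6 -5. ] F [-0.5 -0.3 -2.7] w 26.5
toolframe: nz [-0.766 -0.     0.643] ax [-0.643  0.    -0.766]Traceback (most recent call last):
  File "<stdin>", line 2, in <module>
  File "tgt.py", line 5, in <module>
    rel(T(float(sys.argv[1]),float(sys.argv[2])),M)
                ~~~~~~~~^^^
IndexError: list index out of range
```

carry_out --pt "0.004 -0.0015 -0.0025 0 0 0" --pt "0.004 -0.001 -0.0025 0 0 0" --pt "0 0 0 0 0 0"

```text
t: 24.6
ee_pos: [518.5, 255.7, 95.6]
orientation: [1.969, 0.115, -2.328]
ft_force: [-1.0, 0.1, -2.5]
width: 26.5
```

carry_out --pt "0.0015 0 -0.0013 0 0 0" --pt "0 0 0 0 0 0"

```text
t: 24.85
ee_pos: [519.4, 255.7, 94.5]
orientation: [1.969, 0.115, -2.328]
ft_force: [-1.6, 0.3, -2.8]
width: 26.5
```

```bash
python3 tgt.py 8 0
```

```text
t 24.85 tcp [519.4 255.7  94.5] turn [-0.3 -0.4  0. ] | 0.5 shift before turn mm [ 4.8  0.3 -0.6] after turn [ 4.8  0.3 -0.7] F [-1.6  0.3 -2.8] w 26.5
toolframe: nz [-0.766 -0.     0.643] ax [-0.643  0.    -0.766]
```

carry_out --pt "0.0015 0 -0.0013 0 0 0" --pt "0 0 0 0 0 0"

```text
t: 25.1
ee_pos: [520.2, 255.7, 93.1]
orientation: [1.968, 0.115, -2.329]
ft_force: [-0.9, -0.5, -1.3]
width: 26.3
```

carry_out --pt "0.0015 0 -0.0013 0 0 0" --pt "0 0 0 0 0 0"

```text
t: 25.35
ee_pos: [521.1, 255.6, 91.4]
orientation: [1.967, 0.115, -2.329]
ft_force: [-0.1, -0.7, -1.2]
width: 26.3
```

carry_out --pt "0.0015 0 -0.0013 0 0 0" --pt "0 0 0 0 0 0"

```text
t: 25.6
ee_pos: [521.9, 255.8, 90.6]
orientation: [1.966, 0.115, -2.33]
ft_force: [-3.7, -1.5, 2.6]
width: 26.1
```

carry_out --pt "0.0013 0 0.0015 0 0 0" --pt "0.0013 0 0.0015 0 0 0" --pt "0 0 0 0 0 0"

```text
t: 25.98
ee_pos: [522.0, 255.8, 90.7]
orientation: [1.975, 0.116, -2.323]
ft_force: [-5.0, -1.1, -0.7]
width: 26.6
```

```bash
python3 tgt.py 0 0;python3 -c "
from nip import *
meas(325,375,240,300)"
```

```text
t 25.98 tcp [522.  255.8  90.7] turn [-0.2 -0.7  0. ] | 0.8 shift before turn mm [6.5 0.1 8.8] after turn [6.6 0.1 8.7] F [-5.  -1.1 -0.7] w 26.6
toolframe: nz [-0.766 -0.     0.643] ax [-0.643  0.    -0.766]
area [325 257  46  43 920]
..................................................
..................................................
..................................................
..................................................
..................................................
..................................................
..................................................
..................................................
..................................................
###...............................................
######............................................
########..........................................
############......................................
##############....................................
#################.................................
#####################.............................
########################..........................
###########################.......................
###############################...................
###################################...............
..####################################............
.....####################################..##.....
.........#################################.###....
............############################..###.....
...............########################..####.....
..................####################..#####.....
......................###############..#####......
.........................###########..######......
............................###############.......
................................###########.......
```

carry_out --pt "0.0026 0 0.0031 0 0 0" --pt "0 0 0 0 0 0"

```text
t: 26.28
ee_pos: [521.1, 255.7, 90.0]
orientation: [1.982, 0.117, -2.318]
ft_force: [-5.0, -2.0, 0.3]
width: 26.6
```

carry_out --pt "0.0026 0 0.0031 0 0 0" --pt "0 0 0 0 0 0"

```text
t: 26.52
ee_pos: [520.3, 255.7, 89.4]
orientation: [1.988, 0.119, -2.312]
ft_force: [-4.9, -1.3, -0.8]
width: 26.7
```

```bash
python3 tgt.py 0 0; python3 -c "
from h import *
o=ctrl.get_obs();print(o['qpos'].round(3),o['moment'].round(2))"
```

```text
t 26.52 tcp [520.3 255.7  89.4] turn [-0.2 -1.4  0.1] | 1.4 shift before turn mm [4.9 0.2 7.3] after turn [5.1 0.1 7.2] F [-4.9 -1.3 -0.8] w 26.7
toolframe: nz [-0.766 -0.     0.643] ax [-0.643  0.    -0.766]
[0.41  0.555 1.687 0.051 1.045 1.834] [-0.34  1.16  0.17]
```

carry_out --pt "0.0026 0 0.0031 0 0 0" --pt "0.0026 0 0.0031 0 0 0" --pt "0 0 0 0 0 0"

```text
t: 26.9
ee_pos: [519.9, 255.8, 88.6]
orientation: [2.004, 0.122, -2.299]
ft_force: [-5.6, -1.0, -0.0]
width: 26.4
```

```bash
python3 tgt.py 0 0; python3 -c "
from nip import *
o=ctrl.get_obs();print(o['qpos'].round(3),o['moment'].round(2))
meas(325,375,260,300)"
```

```text
t 26.9 tcp [519.9 255.8  88.6] turn [-0.1 -2.2  0.1] | 2.2 shift before turn mm [4.  0.3 7.2] after turn [4.2 0.3 7. ] F [-5.6 -1.  -0. ] w 26.4
toolframe: nz [-0.766 -0.     0.643] ax [-0.643  0.    -0.766]
[0.412 0.549 1.698 0.048 1.026 1.836] [-0.28  1.15  0.18]
area [325 260  46  40 921]
######............................................
########..........................................
############......................................
################..................................
#################.................................
#####################.............................
#########################.........................
############################......................
##############################....................
###################################...............
..####################################............
.....###################################...###....
.........#################################.###....
............#############################..##.....
...............##########################.###.....
...................#####################.####.....
......................######################......
.........................############.######......
............................###############.......
................................###########.......
```

carry_out --pt "0 0 0 0 0 0" --pt "0 0 0 0 0 0" --pt "0 0 0 0 0 0" --grip 0.5

```text
t: 27.32
ee_pos: [520.7, 256.9, 87.6]
orientation: [2.008, 0.123, -2.298]
ft_force: [-0.2, 0.7, -0.5]
width: 43.8
```

```bash
python3 tgt.py 0 0; python3 -c "
from nip import *
import pickle
sd,c,g=meas(325,375,260,300)
pickle.dump(sd,open('r_sd.pkl','wb'));pickle.dump(grab('scene'),open('r_sc.pkl','wb'))
o0=np.array([416.4,242.8,52]);ax=.866*u+.5*ez;nz=-.5*u+.866*ez
print('home low end top',[proj(sd,o0+x*ax+32.6*nz).round(1).tolist() for x in(0,5,10)],'stop top edge inner y=+23',proj(sd,[o0+23*v+26*nz,o0-23*v+26*nz]).round(1).tolist())
"
```

```text
t 27.32 tcp [520.7 256.9  87.6] turn [-0.2 -2.3  0.2] | 2.3 shift before turn mm [3.  1.3 8.2] after turn [3.4 1.2 8.1] F [-0.2  0.7 -0.5] w 43.8
toolframe: nz [-0.766 -0.     0.643] ax [-0.643  0.    -0.766]
area [325 260  46  40 924]
######............................................
########..........................................
############......................................
##############.#..................................
#################.................................
#######################...........................
########################..........................
###########################.......................
################################..................
###################################...............
..####################################............
.....####################################..##.....
.........#####################################....
............#############################..##.....
................#########################.###.....
..................######################.####.....
......................######################......
.........................############.######......
............................###############.......
................................###########.......
home low end top [[[368.2, 286.6]], [[366.0, 285.2]], [[363.8, 283.9]]] stop top edge inner y=+23 [[364.3, 296.8], [368.2, 280.5]]
```

carry_out --pt "-0.01 0 0 0 0 0" --pt "-0.03 0 0 0 0 0" --pt "-0.04 0 0 0 0 0" --pt "-0.04 0 0 0 0 0" --pt "0 0 0 0 0 0"

```text
t: 28.05
ee_pos: [537.8, 258.7, 212.2]
orientation: [2.009, 0.124, -2.298]
ft_force: [-0.1, 0.2, -0.2]
width: 43.8
```

Run:
```python
from h import *
sd=grab('side');sc=grab('scene')
o0=np.array([416.4,242.8,52]);ax=.866*u+.5*ez;nz=-.5*u+.866*ez
f=lambda d,x,z=19.1:proj(d,o0+x*ax+z*nz)[0].round(1).tolist()
print('scene mouth pred x=170,175,180',f(sc,170),f(sc,175),f(sc,180),'side',f(sd,170),f(sd,175),f(sd,180))
def show(d,x0,x1,y0,y1):
    g=cv2.cvtColor(d['pixels'],6)[y0:y1,x0:x1]
    for y,r in enumerate(g): print(y+y0,''.join(' .:-=+*#%@'[min(9,int(q)//26)] for q in r))
m=f(sc,172);show(sc,int(m[0])-20,int(m[0])+22,int(m[1])-16,int(m[1])+22)
m=f(sd,170);show(sd,int(m[0])-14,int(m[0])+25,int(m[1])-14,int(m[1])+20)
m=f(sd,0);show(sd,int(m[0])-25,int(m[0])+14,int(m[1])-16,int(m[1])+16)
print(f(sd,0));rel([600,265,200],tool(90,s=-1))
```

```text
scene mouth pred x=170,175,180 [465.3, 230.9] [464.2, 230.9] [463.1, 230.9] side [289.7, 244.1] [287.5, 242.7] [285.2, 241.3]
214 ==========================================
215 ==========================================
216 ==========================================
217 ==========================================
218 ==========================================
219 ==========================================
220 ==========================================
221 ==================+++**++++++=============
222 ================+*#%##%%%%###*+++++=++=+++
223 ===============+*#######%#%%%%%##*********
224 ==============+*#*-===++##%%%%%%%#########
225 =============+##-. .....-+#%%%%%%%########
226 =============*#-.........:*%%%%@@@%#######
227 ============+%+...........-#%%%@@%%%#%%%#%
228 ============+#:............=%%%%@@@%%%%%%%
229 ============#+.............-#%%%@@%%%%%%%%
230 ===========+%+.............:+%%%@@@%%%%%%%
231 ==-::::====+#= ............:+%%%@@@%#%%%%%
232 ==-::::-===+#=.............:+%%%@@@%######
233 :::::::::::=**.............:*#%%@@@%######
234 ::::::::::::+#:............-*#
[... 3188 characters left out ...]
294 :-----------++****++*+=-===+==:::::::::
295 -------------=++***++=--=====-:::::::::
296 ---------------=+***++=-=====::::::::::
297 -----------------=++**++=+++=::::::::::
298 --------------:-::=++***+++++:.::::::::
299 ---------------:::-==+**++++=::::::::::
300 ---------------:::-==+++++=-:::::::::::
301 ---------------:::-==++++=-:.::.:::::::
302 ---------------:.:==++++=--::::.:::::::
303 ---------------::-==+*+=--:.:::::::::::
304 -------:-------::-=+*+=-:-:::::::::::::
305 --------------:::-+++=-::-::::.:::::::-
[364.3, 290.5]
t 28.15 tcp [535.3 257.7 208.7] turn [-0.2  8.   0.1] | 8.0 shift before turn mm [ -0.4   0.4 -65.6] after turn [  8.7   0.6 -65.1] F [-0.2 -0.   0.5] w 43.9
```

```bash
python3 -c "
from h import *
rel([587.8,263.8,112],tool(90,s=-1))"
```

```text
t 28.15 tcp [535.3 257.7 208.7] turn [-0.2  8.   0.1] | 8.0 shift before turn mm [ 88.4   0.3 -65.8] after turn [ 96.7   0.3 -52.8] F [-0.2 -0.   0.5] w 43.9
```

carry_out --pt "0 0 0 0 8 0" --pt "0 0 -0.02 0 0 0" --pt "0 0 -0.02 0 0 0" --pt "0 0 -0.015 0 0 0" --pt "0 0 0 0 0 0" --grip 1

```text
t: 28.78
ee_pos: [587.3, 262.4, 201.0]
orientation: [2.149, 0.126, -2.169]
ft_force: [0.3, -0.3, 0.0]
width: 0.9
```

```bash
python3 -c "
from h import *
rel([587.8,263.8,112],tool(90,s=-1))"
```

```text
t 28.77 tcp [587.3 262.4 201. ] turn [-0.2  0.5 -0.1] | 0.6 shift before turn mm [89.  -1.5 -1.5] after turn [89.  -1.3 -0.7] F [ 0.3 -0.3  0. ] w 0.9
```

Down 89 mm, then creep toward the end (+tool z).

carry_out --pt "0.025 0 0 0 0 0" --pt "0.025 0 0 0 0 0" --pt "0.025 0 0 0 0 0" --pt "0.012 0 0 0 0 0" --pt "0 0 0 0 0 0"

```text
t: 29.4
ee_pos: [586.5, 261.9, 110.9]
orientation: [2.147, 0.124, -2.171]
ft_force: [-0.6, -0.0, 0.8]
width: 0.3
```

carry_out --pt "0 0 0.004 0 0 0" --pt "0 0 0.004 0 0 0" --pt "0 0 0 0 0 0"

```text
t: 29.78
ee_pos: [579.3, 261.5, 113.4]
orientation: [2.151, 0.126, -2.168]
ft_force: [-0.8, -0.1, -0.4]
width: 0.8
```

carry_out --pt "0 0 0.003 0 0 0" --pt "0 0 0 0 0 0"

```text
t: 30.02
ee_pos: [576.4, 261.4, 114.3]
orientation: [2.153, 0.127, -2.167]
ft_force: [-0.4, -0.3, -0.2]
width: 0.9
```

carry_out --pt "0.001 0 0.003 0 0 0" --pt "0 0 0 0 0 0"

```text
t: 30.28
ee_pos: [573.5, 261.1, 113.4]
orientation: [2.154, 0.127, -2.167]
ft_force: [-0.4, -0.6, -1.0]
width: 0.2
```

carry_out --pt "0.001 0 0.003 0 0 0" --pt "0 0 0 0 0 0"

```text
t: 30.52
ee_pos: [570.5, 260.7, 112.3]
orientation: [2.154, 0.127, -2.166]
ft_force: [0.2, -0.3, -0.2]
width: 0.3
```

carry_out --pt "0.001 0 0.003 0 0 0" --pt "0 0 0 0 0 0"

```text
t: 30.78
ee_pos: [568.9, 260.7, 111.9]
orientation: [2.158, 0.128, -2.163]
ft_force: [1.5, -0.9, -0.3]
width: 0.4
```

carry_out --pt "0 0 0.004 0 0 0" --pt "0 0 0 0 0 0"

```text
t: 31.02
ee_pos: [568.4, 261.1, 113.5]
orientation: [2.167, 0.13, -2.156]
ft_force: [0.4, 0.7, 0.9]
width: 0.7
```

carry_out --pt "0 0 0.004 0 0 0" --pt "0 0 0.004 0 0 0" --pt "0 0 0 0 0 0"

```text
t: 31.4
ee_pos: [567.0, 262.1, 116.8]
orientation: [2.185, 0.134, -2.141]
ft_force: [0.5, -1.7, 0.1]
width: 0.1
```

```bash
cat > show.py <<'E'
from h import *
sd=grab('side');g=cv2.cvtColor(sd['pixels'],6)[280:298,345:378]
for y,r in enumerate(g): print(y+280,''.join(' .:-=+*#%@'[min(9,int(q)//26)] for q in r))
rel([587.8,263.8,112],tool(90,s=-1))
E
python3 show.py
```

```text
280 #####******+++++=--::::::::::::--
281 #######*****++*++==-:::--::::::::
282 *########******+*++==--==-:::::::
283 **########****#+*++++=-===:::::::
284 **#############*#**++==---:::::::
285 ++***#############***++=-::::::::
286 ==****#########%##*#**+=-::::::::
287 +++++***####%#%######*+=-::::::::
288 *++==+***##%%%%#%#####+=-::::::::
289 ***++=+**####%#%##%#%#*--::::::::
290 ++***++++*##%##%#%%%%#+--::::::::
291 ==+***++=+*###%##%#%#*---::::::::
292 --=+++**+++**#####%%#+==:::::::::
293 :---=++***+++**###%#*+==:::::::::
294 ---:--=++**+++***##*+===:::::::::
295 :------=++**++++***+===-:::::::::
296 :-:------=++**++++=====::::::::::
297 -----:::---=+++++===+==::::::::::
t 31.45 tcp [566.7 262.1 116.6] turn [-0.2 -1.1  0.3] | 1.2 shift before turn mm [  5.1   0.8 -21.1] after turn [  4.6   0.9 -21.2] F [2.7 0.5 2. ] w 0.8
```

carry_out --pt "0.003 0 0.006 0 -1.1 0" --pt "0.003 0 0.006 0 0 0"

```text
t: 31.7
ee_pos: [566.1, 262.5, 116.3]
orientation: [2.188, 0.139, -2.138]
ft_force: [17.0, -3.8, 11.7]
width: 0.6
```

carry_out --pt "0.002 0 0.008 0 0 0" --pt "0.002 0 0.008 0 0 0"

```text
t: 31.95
ee_pos: [565.4, 264.6, 119.4]
orientation: [2.226, 0.148, -2.107]
ft_force: [17.5, 1.8, 8.4]
width: 0.5
```

```bash
python3 show.py
```

```text
280 ####*******+++=+---:::::::::::::-
281 ######******++++===-:::--::::::::
282 *#######********+++==--==-:::::::
283 **#######*****#****++=-===:::::::
284 ****########*##****+*==---:::::::
285 ++***############*#**++--::::::::
286 ==*****######%#####****=-::::::::
287 +++++***####%#######*#*+-::::::::
288 *++==+***#####%#%#####*=-::::::::
289 ***+==+**####%##%#%###*=:::::::::
290 ++***++++*###%#%#%####+--::::::::
291 -=++**++=+*######%#%#*=--::::::::
292 --=++***+++**######%#*==:::::::::
293 :---=++***+++*######*+==:::::::::
294 :-----=++**+++***##*+==-:::::::::
295 :-:----=++**++++***+===-:::::::::
296 ---:-:---=+++*++++=====::::::::::
297 ---:-:-----=+++++===++=::::::::::
t 32.0 tcp [565.3 264.7 119.7] turn [-0.1 -3.2  0.8] | 3.3 shift before turn mm [  8.9   3.7 -21.8] after turn [  7.7   3.6 -22.2] F [17.3  2.2  8.7] w 0.5
```

carry_out --pt "0 0 -0.01 0 0 0" --pt "0 0 -0.02 0 0 0" --pt "-0.03 0 -0.01 0 0 0" --pt "-0.05 0 0 0 0 0" --pt "-0.05 0 0 0 0 0" --pt "0 0 0 0 0 0"

```text
t: 32.75
ee_pos: [592.4, 265.1, 248.9]
orientation: [2.2, 0.142, -2.129]
ft_force: [0.6, 0.4, -0.1]
width: 0.7
```

```bash
python3 show.py; python3 -c "
from h import *
a=grab('scene')['pixels'];b=grab('side')['pixels']
p=np.hstack([cv2.resize(a[140:310,220:540],(500,266)),cv2.resize(b[225:335,280:380],(290,266))])
q=cv2.resize(b[150:260,230:430],(480,264));r=cv2.resize(a[140:215,215:345],(310,264))
cv2.imwrite('pics/fin.png',np.vstack([p,np.hstack([q,r])[:, :790]]) if False else np.vstack([p,np.hstack([q,r])]))"
```

```text
280 ######*****+++++=--::::::::::::--
281 ########****++**++=-:::--::::::::
282 #########********++==--==-:::::::
283 ###########**##**+*++=-===:::::::
284 **###############**++==---:::::::
285 +**###############***++=--:::::::
286 =+***#######%##%####**+=-::::::::
287 ++++**######%%%%%%####+=-::::::::
288 *++==+**###%%%%%%#####*=-::::::::
289 ***++++**#%%#%#%%%%#%#+--::::::::
290 ++***++++*##%##%%%%%%#=--::::::::
291 ==++***+++*#####%%%%#*---::::::::
292 --=++***++***#####%%#+==:::::::::
293 :---=++***+++*###%%#*+==:::::::::
294 ------++****++**###*++==:::::::::
295 --:----=++***+++***+===-:::::::::
296 ---------=+***++++=====::::::::::
297 -----------=++**++=+++=::::::::::
t 32.8 tcp [591.  264.5 246.2] turn [-0.1 -1.7  0.5] | 1.8 shift before turn mm [134.1   1.4   7.2] after turn [134.2   0.3   3.3] F [-0.1  0.  -0.5] w 0.5
```

View pics/fin.png

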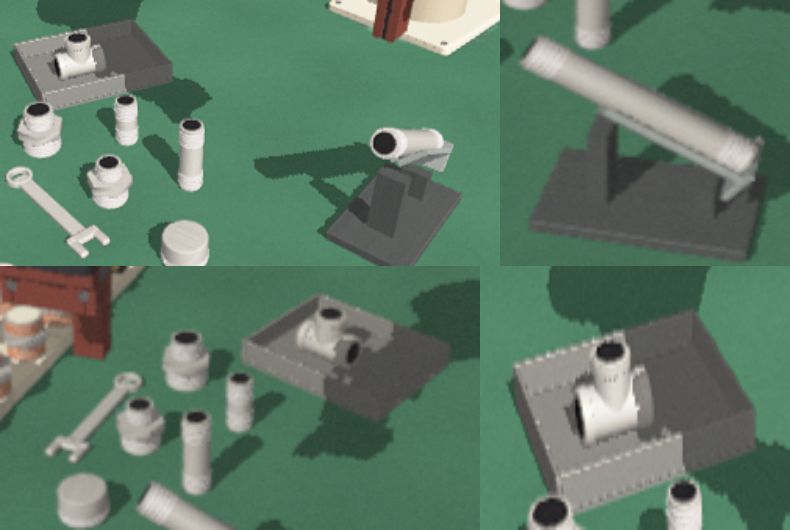

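```bash
python3 -c "
from workcell import ctrl
print(ctrl.close_job())"
```

```text
the job is handed in; nothing more can be done
None
```

I handed the job in at about t = 33 s of the 64 s allowed. The last picture shows both goals met, but `close_job()` gives no verdict.

**Tee:** I gripped it by its branch and set it down in the returns tray. In the last picture it stands inside the tray, branch up, and the gripper is clear of it.

**Nipple:** I laid it in the V and let go, but it came to rest a few millimetres short of the end stop. I pushed its upper end with the closed fingers until the force rose to about 17 N and it stopped moving. Afterwards its lower end was against the stop in the side view, with no gap left, and it lay along the trough. I judged the 4 mm limits from these pictures and the push, not from a separate measurement.

**Bystanders:** The short nipples, reducers, cap and wrench are standing or lying as before.

**What disagreed or failed:**
- **Finger tips:** The real tips lie about 31 mm behind the reported TCP. My first try at the tee therefore closed on nothing at the branch mouth. I corrected for this in every later move.
- **Sliding the nipple while gripped:** Commanded shifts hardly moved it and tilted the tool instead, which is why I pushed its end after letting go.

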